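Pack and lock a stollen gift crate

ROBOT

A 6-joint arm with a two-finger parallel gripper is mounted at the origin on the work surface. World frame = base frame: x ahead of the robot, y to its left, z up, the work surface at z = 0. Lengths are in m, angles in rad, forces in N, time in s.
With the tool pointing down it reaches from about 0.35 to 0.725 m from the base axis. Payload 6 kg.
Tool frame: the origin (TCP) lies between the finger pads; the fingertips stand 8 mm ahead of it and the grasp point (between the pads) lies 11 mm behind it; z points along the fingers, y is the line along which they close (so a half turn about z gives the same grasp; the last joint's range is limited). The gripper opens to 85 mm and grips with 20 to 120 N. Pads are 22 mm wide; open, the fingers measure 114 mm over their backs; the gripper's body (76 mm by 85 mm) begins 54 mm behind the grasp point. The pads swing forward as they close: fully open they stand 13 mm farther back than shut.
Start: joints at [1.554, 0.04, 0.085, 0, -1.615, -0.334], TCP at [0.206, 0.563, 0.239] pointing down, gripper open.
Joint ranges: [-2.56, 2.56], [-1.29, 2.01], [-1.08, 1.49], [-3.29, 1.98], [-2.81, -0.18], [-2.99, 2.99]. Speed limits (rad/s): [2.57, 2.57, 3.01, 3.14, 3.14, 3.14].

INTERFACE

Orientations are given as a unit quaternion [w, x, y, z].
In Python, from cell import arm gives the robot as it stands. The module is installed in compiled form; this text tells all that it offers.
- The arm moves only by the tool jog_arm, never from a script. Its argument "deltas" is a list of rows, each an object with "slide": the shift along the tool's x, y, z in m, a list of three; "twist": the turn about the tool's z in rad; "hand": the finger opening in m, from 0 to 0.0854. A call has exactly 5 rows; each row is the pose to reach, as a shift and turn from the pose commanded when the call began, along the tool's axes at that moment; what a row does not reach only later rows make up. A row lasts 1/8 s, in which the tool goes at most 62.5 mm and 10.7 degrees, less where a joint would pass 70% of its speed; a pose out of reach is approached as far as the arm can. A call with a gripper value outside its range is refused whole. The fingers move at their own pace and stop on an object; "grip_force" is the grip in N (left out, the last holds). Time passes only in rows, so rows that repeat a pose let the fingers close, or fill a call up. It gives the time, the measured TCP pose, the force, the opening and the grip force at its end, in the units of the state.
- arm.get_state(): the state, without advancing time (a new reading comes with each control period).
- arm.camera(name): name is "scene" or "top"; returns a dict with "pixels" (420x560x3 uint8, red, green, blue), "vfov" (degrees; the focal length in pixels is half the picture's height over the tangent of half this angle, whatever the lens; pixels are square), "cx", "cy" (the principal point, pixels), "k1" (the pictures are not rectified: a ray, as slopes to the right and down, at radius r is drawn at 1 + k1 r^2 times it, then the intrinsics apply), "eye" and "rotation" of the camera in the world. Camera axes: x right, y down, z forward; pixel columns grow to the right and rows downward; lengths in m; the calibration is good to about 2 mm. A picture is of the moment at which its call begins. There is no depth.
- arm.hand_in(): hands the job in; it is judged then, once.
The state is a dict: "clock": time; "qpos": joint angles; "joint_velocities": joint speeds; "joint_efforts": joint torques, N m; "position": TCP position; "tcp_rot": TCP orientation; "contact_force": force on the tool from outside, world axes, zero at the start; "ft_torque": the same for the moment, N m; "width": finger opening in m; "grasp_force": force on a finger pad.
Only numpy, scipy, OpenCV 4.12 (cv2) and the standard library are available. Lean on these libraries where they do the work, as an engineer would, in place of code of your own. Each camera call takes 0.05 s, during which the arm holds its last target. There are 200 camera calls.

TASK

Pack the gift crate: slide the slicing clamp's jaw fully open to its end stop and leave it open, then lift the stollen out and lay it inside the crate together with every biscuit carton on the counter. When all of them are in, press the hinged lid down until its catch snaps and holds it shut, then slide the bolt on the lid fully home into its keeper. Leave the other things on the counter where they are.

Things in the scene. Friction and masses are not known exactly. Their poses are not given: they have to be found in the camera images.
- clamp: fixed wooden slicing clamp. Origin at counter height under the clamped stollen's middle. Base board 20 mm high, own x -140 to +75, own y -90 to +90 mm. Fixed jaw: fork of two posts at own x +29 to +54 and y 55 to 85 and -55 to -85 mm, tops at 70 mm, 110 mm clear between them; sliding jaw on the -x side.
- jaw (a joint): travel of the sliding jaw along the clamp's own -x (m): 0 = closed on the stollen, 0.060 = fully open at its end stop. Friction about 3 N, stays where left. Its block is 42 x 120 mm; a steel lip on it, 75 to 83 mm above the counter, reaches 9 mm over the stollen's top when closed.
- jaw_grip (a point): middle of the top of the red upright grip on the sliding jaw, 130 mm above the counter; the grip is 16 mm thick along the clamp's x, 60 mm wide along its y, and stands free for 47 mm above the lip. It moves with the jaw.
- stollen: stollen, a sugar-dusted brown loaf (rigid): 56 (own x) x 160 (own y) x 50 (z) mm, about 0.45 kg. Origin: centre of its underside. At the start it lies in the clamp, underside 20 mm above the counter.
- carton1: biscuit carton, red with a gold band: 46 (own x) x 68 (own y) x 46 (z) mm, about 0.12 kg, lying free on the counter. Origin: centre of its underside. Absent in some starts.
- carton2: biscuit carton, green with a gold band: 46 (own x) x 68 (own y) x 46 (z) mm, about 0.12 kg, lying free on the counter. Origin: centre of its underside. Absent in some starts.
- carton3: biscuit carton, blue with a gold band: 46 (own x) x 68 (own y) x 46 (z) mm, about 0.12 kg, lying free on the counter. Origin: centre of its underside. Absent in some starts.
- carton4: biscuit carton, yellow with a gold band: 46 (own x) x 68 (own y) x 46 (z) mm, about 0.12 kg, lying free on the counter. Origin: centre of its underside. Absent in some starts.
- crate: open wooden gift crate, fixed to the counter: outside 220 (own x) x 270 (own y) x 80 mm high, walls 10 mm, floor 8 mm, so inside 200 x 250 x 72 mm deep. Origin: centre of its underside at counter height. The lid is hinged along the top of its +x (far) wall.
- lid (a joint): angle of the crate's lid (rad): 0 = shut, 1.57 = upright, 1.75 = its stop, leaning back. Board 220 x 270 x 10 mm; hinge axis along the crate's y at its own x +110, z 80.5 mm, on the lid's underside. Stiff hinge, stays where left. At about 0.06 rad the brass catch mid front edge (a spring ear 16 mm above the rim) is met; about 8 N on the edge snaps it over and holds the lid shut at 0.
- lid_edge (a point): middle of the lid's free edge, on its outer (upper) face, 220 mm from the hinge axis; x, y, z as the lid: own x and y as the crate's when shut.
- bolt (a joint): travel of the bolt on the lid's outer face along the crate's own +y (m): 0 = drawn back, 0.040 = fully home in the keeper on the crate's +y side (end stop). Friction about 2 N.
- bolt_grip (a point): middle of the outer end (the top when the lid is shut) of the bolt's black grip: 30 mm (along x) x 14 mm (along y), standing 28 mm, its foot 2.5 mm clear of the lid's face. It sits 30 mm from the lid's free edge and, drawn back, 60 mm to the +y side of the lid's middle.
- weight1: black iron weight, 44 mm diameter, 58 mm high, standing; a bystander. Origin: centre of its underside.
- weight2: black iron weight, 52 mm diameter, 68 mm high, standing; a bystander. Origin: centre of its underside.
- brush: wooden pastry brush lying bristles down, 40 x 260 (own y) x 55 mm; a bystander. Origin: centre of its underside.
- jar: glass jar, 70 mm diameter, 90 mm high; a bystander. Origin: centre of its underside.

How it is judged:
On the way, in this order (a step that is already met when the one before it is completed fails the run):
1. the clamp's jaw is open to its end stop, with the stollen still in the clamp (value of joint jaw above 0.055 m and horizontal distance between stollen and clamp below 0.05 m), for 0.1 s.
2. the stollen and every carton lie inside the crate (x of stollen in the frame of crate between -0.1 and 0.1 m and y of stollen in the frame of crate between -0.125 and 0.125 m and z of stollen in the frame of crate between 0 and 0.068 m and x of carton1 in the frame of crate between -0.1 and 0.1 m and y of carton1 in the frame of crate between -0.125 and 0.125 m and z of carton1 in the frame of crate between 0 and 0.068 m and x of carton2 in the frame of crate between -0.1 and 0.1 m and y of carton2 in the frame of crate between -0.125 and 0.125 m and z of carton2 in the frame of crate between 0 and 0.068 m and x of carton3 in the frame of crate between -0.1 and 0.1 m and y of carton3 in the frame of crate between -0.125 and 0.125 m and z of carton3 in the frame of crate between 0 and 0.068 m and x of carton4 in the frame of crate between -0.1 and 0.1 m and y of carton4 in the frame of crate between -0.125 and 0.125 m and z of carton4 in the frame of crate between 0 and 0.068 m), for 0.3 s.
3. the lid is pressed shut past its catch (value of joint lid below 0.02 rad), for 0.3 s.
4. the bolt is home (value of joint lid below 0.02 rad and value of joint bolt above 0.036 m), for 0.2 s.
At the end, for the whole second after the job is handed in: The stollen and every carton present lie at rest inside the crate (their origins within its inner walls), the lid is shut past its catch (below 0.02 rad), the bolt is home (at least 36 of its 40 mm), the clamp's jaw stands open (at least 50 of 60 mm), and everything is released (all of step 2 and all of step 4 and value of joint jaw above 0.05 m and linear speed of stollen below 0.02 m/s); the robot touches nothing.
It fails at once if the small iron weight is shifted by more than 4 cm (distance of weight1 from where it was at the start of the episode above 0.04 m).
It fails at once if the large iron weight is shifted by more than 4 cm (distance of weight2 from where it was at the start of the episode above 0.04 m).
It fails at once if the brush is shifted by more than 4 cm (distance of brush from where it was at the start of the episode above 0.04 m).
It fails at once if the jar is shifted by more than 4 cm (distance of jar from where it was at the start of the episode above 0.04 m).
Of carton1, carton2, carton3, carton4 only 2 to 4 are there at a start; the rules pass over those that are not, and their reading is None.
At some moment in a run one of carton1, carton2, carton3, carton4 may be knocked a few centimetres aside while the robot is not near it.
Once in a run the grip may slacken for a moment while it holds something.
It also fails if it takes over 210 s, if anything falls off the work surface, if the arm or the gripper's body presses on something with over 40 N, if the wrist force passes 120 N, or if a joint passes its speed limit or range.

## Working session

There is one attempt and no reset: what is moved stays moved. The work goes in short steps, Python scripts to look and compute and a tool call to move; the robot and the scene stay as the last step left them, time stands still between calls to the robot, and variables do not carry over. Pictures are saved under pics/ and viewed, at most 18 in all, crops included, and the job is handed in when it is done.

Besides the shell and the picture viewer there is one more tool, called after "Emit:" as name(argument=value, ...), one argument or row to a line, values as JSON. jog_arm: Moves the arm, as the interface text tells. Its arguments: {"type":"object","properties":{"deltas":{"type":"array","items":{"type":"object","properties":{"slide":{"type":"array","items":{"type":"number"}},"twist":{"type":"number"},"hand":{"type":"number"}}}},"grip_force":{"type":"number"}},"required":["deltas"]}

```bash
mkdir -p pics; cat > h.py <<'E'
import numpy as np, cv2
from cell import arm
def shot(n,fn=None):
    c=arm.camera(n)
    if fn: cv2.imwrite('pics/'+fn,c['pixels'][:,:,::-1])
    return c
def K(c):
    f=210/np.tan(np.radians(c['vfov'])/2)
    return np.array([[f,0,c['cx']],[0,f,c['cy']],[0,0,1.]]),np.array([c['k1'],0,0,0,0.])
def ray(c,p):
    k,d=K(c)
    u=cv2.undistortPointsIter(np.array(p,float).reshape(-1,1,2),k,d,None,None,(3,50,1e-9)).reshape(-1,2)
    return np.c_[u,np.ones(len(u))]@np.array(c['rotation']).T
def plane(c,p,z):
    r=ray(c,p);e=np.array(c['eye']);return e+r*((z-e[2])/r[:,2])[:,None]
def proj(c,P):
    k,d=K(c);R=np.array(c['rotation']).T
    return cv2.projectPoints(np.array(P,float).reshape(-1,1,3),cv2.Rodrigues(R)[0],-R@np.array(c['eye']),k,d)[0].reshape(-1,2)
E
python3 - <<'E'
from h import *
for n in('scene','top'):
    c=shot(n,n+'1.png');print(n,c['vfov'],c['cx'],c['cy'],c['k1'],np.round(c['eye'],3),np.round(c['rotation'],3).tolist())
print(arm.get_state())
E
```

```text
scene 42.64033457101974 278.40003693262764 210.0694156222109 -0.007021869052561435 [ 1.333 -0.385  0.852] [-0.352, 0.792, 0.455, -0.204]
top 45.73039673424929 277.315448267628 219.22605794502468 -0.17299063031979078 [0.443 0.052 1.121] [-0.046, 0.71, -0.7, 0.068]
{'clock': 0.1, 'qpos': array([ 1.55370222e+00,  4.07720531e-02,  8.39305059e-02, -4.12801959e-04,
       -1.61550981e+00, -3.33668844e-01]), 'joint_velocities': array([-0.00036811, -0.00219108,  0.00254236,  0.00039252, -0.00084505,
       -0.00087658]), 'joint_efforts': array([-4.08233391e-03, -3.69347155e+01,  3.48284984e+01,  6.95174351e+00,
       -4.58245981e-03, -1.61083754e-06]), 'position': array([0.20601771, 0.5632242 , 0.23837724]), 'tcp_rot': array([ 8.00300381e-04,  9.84661312e-01, -1.74474791e-01, -8.10661058e-05]), 'contact_force': array([-0.1866096 , -0.45325722, -0.21572184]), 'ft_torque': array([ 0.00687684, -0.05937609,  0.02352671]), 'grasp_force': 0.0, 'width': 0.08522992007157171}
```

View pics/scene1.png

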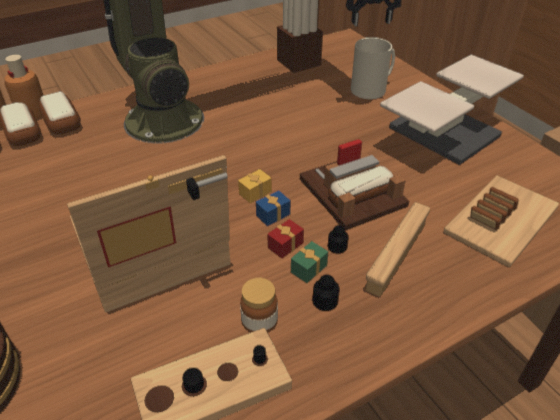

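View pics/top1.png

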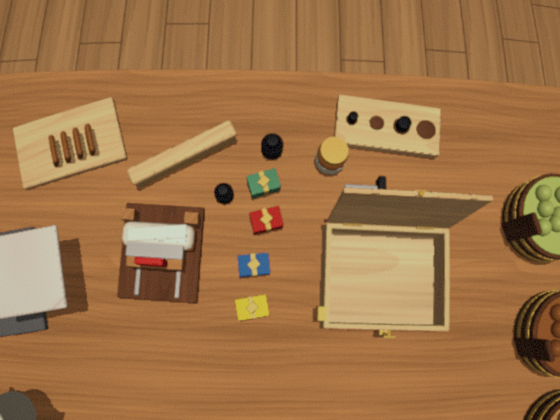

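The scene picture shows the clamp with its red grip at (349,153), four cartons at (255,186), (273,208), (286,238) and (309,262), and the crate with its lid up. In the top picture the cartons are at (252,307), (254,265), (266,220) and (264,183). The crate inside is around (387,278), and the black bolt grip is at (380,185).

```bash
python3 - <<'E'
s=open('h.py').read()
s=s.replace("    return c\ndef K","    q=c['rotation'];c['rotation']=Rotation.from_quat([q[1],q[2],q[3],q[0]]).as_matrix()\n    return c\ndef K").replace("import numpy as np, cv2","import numpy as np, cv2\nfrom scipy.spatial.transform import Rotation")
s+='''
HUE={'red':((0,6),(174,180)),'green':((60,90),),'blue':((100,125),),'yellow':((24,33),)}
def mask(c,col,smin=150,vmin=60):
    h=cv2.cvtColor(c['pixels'],cv2.COLOR_RGB2HSV);m=np.zeros(h.shape[:2],np.uint8)
    for a,b in HUE[col]: m|=cv2.inRange(h,(a,smin,vmin),(b,255,255))
    return m
def cartons(c,z=0.046):
    out={}
    for col in HUE:
        m=cv2.morphologyEx(mask(c,col),cv2.MORPH_CLOSE,np.ones((7,7)))
        cs=sorted(cv2.findContours(m,0,2)[0],key=cv2.contourArea)[::-1]
        for k in cs[:3]:
            if cv2.contourArea(k)<120: continue
            b=cv2.boxPoints(cv2.minAreaRect(k));P=plane(c,b,z)[:,:2]
            e1,e2=P[1]-P[0],P[2]-P[1];L=e1 if np.hypot(*e1)>np.hypot(*e2) else e2
            out.setdefault(col,[]).append((np.round(P.mean(0),3).tolist(),round(float(np.degrees(np.arctan2(L[1],L[0]))%180),1),np.round([np.hypot(*e1),np.hypot(*e2)],3).tolist(),b.mean(0).round().tolist()))
    return out
'''
open('h.py','w').write(s)
E
python3 - <<'E'
from h import *
c=shot('top');print(c['rotation'].round(3))
for k,v in cartons(c).items():print(k,*v,sep='\n ')
for n,p,z in [('crate rim outer corners FL,FR,BR,BL',[(325,329),(448,329),(449,228),(327,226)],.08),('clamp board',[(125,204),(204,207),(197,302),(119,298)],.02),('grip',[(150,262)],.13),('stollen',[(124,231),(192,236)],.07),('weights',[(272,146),(224,193)],.06),('jar',[(333,152)],.09),('brush',[(128,165),(232,122),(236,138),(138,186)],.05)]:
    print(n,plane(c,p,z)[:,:2].round(3).tolist())
cv2.imwrite('pics/topzoom.png',cv2.resize(c['pixels'][170:345,105:460,::-1],None,fx=2.25,fy=2.25,interpolation=2))
E
```

```text
[[ 0.011 -0.987  0.161]
 [-0.999 -0.016 -0.029]
 [ 0.031 -0.16  -0.987]]
red
 ([0.616, 0.044], 104.0, [0.067, 0.049], [266.0, 220.0])
 ([0.521, 0.294], 76.0, [0.024, 0.073], [151.0, 261.0])
blue
 ([0.52, 0.05], 4.4, [0.022, 0.041], [263.0, 264.0])
 ([0.516, 0.09], 5.8, [0.022, 0.041], [244.0, 266.0])
yellow
 ([0.427, 0.072], 100.8, [0.066, 0.044], [252.0, 307.0])
crate rim outer corners FL,FR,BR,BL [[0.383, -0.081], [0.381, -0.346], [0.599, -0.355], [0.599, -0.085]]
clamp board [[0.651, 0.365], [0.647, 0.184], [0.435, 0.193], [0.44, 0.367]]
grip [[0.513, 0.276]]
stollen [[0.583, 0.349], [0.575, 0.202]]
weights [[0.78, 0.034], [0.672, 0.137]]
jar [[0.76, -0.098]]
brush [[0.735, 0.356], [0.839, 0.125], [0.801, 0.115], [0.687, 0.33]]
```

View pics/topzoom.png

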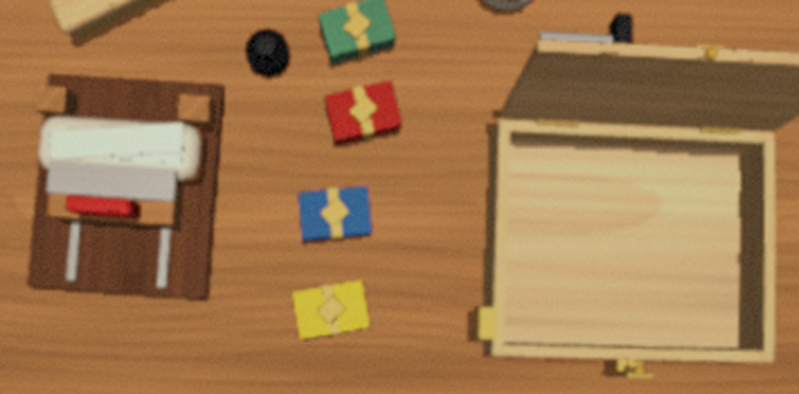

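The zoomed picture shows the clamp, slightly yawed, with the red grip toward the robot. Four cartons stand in a row. The crate is empty, its lid leans back, and the keeper is on its left. I'll move above the jaw grip first.

Emit:
jog_arm(
  deltas=[
    {"slide": [0.054, 0.022, 0.006], "twist": 0, "hand": 0.06},
    {"slide": [0.108, 0.044, 0.012], "twist": 0, "hand": 0.06},
    {"slide": [0.162, 0.066, 0.018], "twist": 0, "hand": 0.06},
    {"slide": [0.216, 0.088, 0.024], "twist": 0, "hand": 0.06},
    {"slide": [0.27, 0.11, 0.03], "twist": 0, "hand": 0.06},
  ],
)

```text
clock: 0.78
position: [0.4229, 0.3659, 0.209]
tcp_rot: [0.0, 0.985, -0.174, -0.0]
contact_force: [1.0, 1.0, 0.4]
width: 0.0599
grasp_force: 0.0
```

Emit:
jog_arm(
  deltas=[
    {"slide": [0.03, 0.013, 0], "twist": 0.18, "hand": 0.06},
    {"slide": [0.06, 0.026, 0], "twist": 0.36, "hand": 0.06},
    {"slide": [0.09, 0.039, 0], "twist": 0.54, "hand": 0.06},
    {"slide": [0.118, 0.05, 0], "twist": 0.72, "hand": 0.06},
    {"slide": [0.118, 0.05, 0], "twist": 0.9, "hand": 0.06},
  ],
)

```text
clock: 1.4
position: [0.5166, 0.2783, 0.2086]
tcp_rot: [0.001, 0.808, -0.589, -0.0]
contact_force: [-0.8, 0.6, -0.7]
width: 0.0599
grasp_force: 0.0
```

Emit:
jog_arm(
  deltas=[
    {"slide": [0, 0, 0], "twist": 0.17, "hand": 0.06},
    {"slide": [0, 0, 0], "twist": 0.346, "hand": 0.06},
    {"slide": [0, 0, 0], "twist": 0.346, "hand": 0.06},
    {"slide": [0, 0, 0], "twist": 0.346, "hand": 0.06},
    {"slide": [0, 0, 0], "twist": 0.346, "hand": 0.06},
  ],
)

```text
clock: 2.02
position: [0.5155, 0.2799, 0.2092]
tcp_rot: [-0.0, -0.699, 0.716, -0.0]
contact_force: [-0.7, -0.6, -0.4]
width: 0.0603
grasp_force: 0.0
```

Emit:
jog_arm(
  deltas=[
    {"slide": [0, 0, 0.03], "hand": 0.06},
    {"slide": [0, 0, 0.06], "hand": 0.06},
    {"slide": [0, 0, 0.085], "hand": 0.06},
    {"slide": [0, 0, 0.104], "hand": 0.06},
    {"slide": [0, 0, 0.104], "hand": 0.06},
  ],
)

```text
invalid input at $.deltas[0]: expected keys slide, twist, hand
```

Emit:
jog_arm(
  deltas=[
    {"slide": [0, 0, 0], "hand": 0.0},
    {"slide": [0, 0, 0], "hand": 0.0},
    {"slide": [0, 0, 0], "hand": 0.0},
    {"slide": [0, 0, 0], "hand": 0.0},
    {"slide": [0, 0, 0], "hand": 0.0},
  ],
  grip_force=40,
)

```text
invalid input at $.deltas[0]: expected keys slide, twist, hand
```

```bash
python3 - <<'E'
from h import *
c=shot('scene','s2.png')
cv2.imwrite('pics/s2z.png',cv2.resize(c['pixels'][80:240,250:450,::-1],None,fx=3,fy=3))
print(arm.get_state()['position'],arm.get_state()['contact_force'])
E
```

```text
[0.51552342 0.27987852 0.20926698] [ 0.26945387 -0.6239942   0.65907182]
```

View pics/s2z.png

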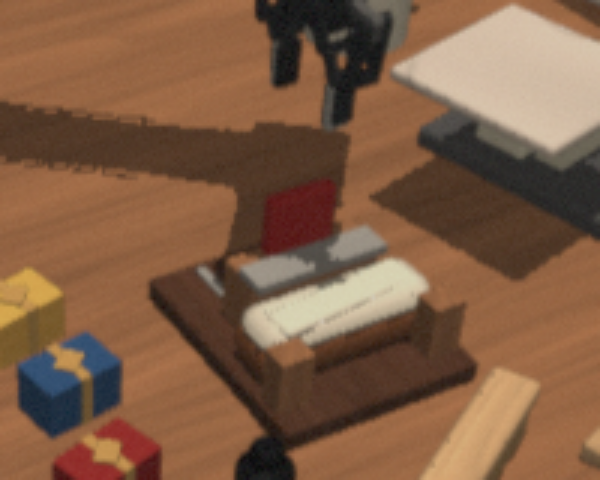

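The twist key is required. The picture shows the open gripper above the red grip, at about (300,215) in the crop.

Emit:
jog_arm(
  deltas=[
    {"slide": [0, 0, 0.03], "twist": 0, "hand": 0.06},
    {"slide": [0, 0, 0.06], "twist": 0, "hand": 0.06},
    {"slide": [0, 0, 0.085], "twist": 0, "hand": 0.06},
    {"slide": [0, 0, 0.104], "twist": 0, "hand": 0.06},
    {"slide": [0, 0, 0.104], "twist": 0, "hand": 0.06},
  ],
)

```text
clock: 2.7
position: [0.5149, 0.2793, 0.1038]
tcp_rot: [-0.001, -0.698, 0.716, 0.0]
contact_force: [-0.2, -0.1, -0.4]
width: 0.0601
grasp_force: 0.0
```

Emit:
jog_arm(
  deltas=[
    {"slide": [0, 0, 0], "twist": 0, "hand": 0.0},
    {"slide": [0, 0, 0], "twist": 0, "hand": 0.0},
    {"slide": [0, 0, 0], "twist": 0, "hand": 0.0},
    {"slide": [0, 0, 0], "twist": 0, "hand": 0.0},
    {"slide": [0, 0, 0], "twist": 0, "hand": 0.0},
  ],
  grip_force=40,
)

```text
clock: 3.32
position: [0.516, 0.2802, 0.1066]
tcp_rot: [0.001, -0.698, 0.716, -0.0]
contact_force: [-1.2, 0.8, 5.4]
width: 0.0153
grasp_force: 39.9
```

Emit:
jog_arm(
  deltas=[
    {"slide": [0, 0.01, 0], "twist": 0, "hand": 0.0},
    {"slide": [0, 0.02, 0], "twist": 0, "hand": 0.0},
    {"slide": [0, 0.03, 0], "twist": 0, "hand": 0.0},
    {"slide": [0, 0.04, 0], "twist": 0, "hand": 0.0},
    {"slide": [0, 0.05, 0], "twist": 0, "hand": 0.0},
  ],
)

```text
clock: 3.95
position: [0.4657, 0.2825, 0.1065]
tcp_rot: [0.002, -0.698, 0.716, 0.0]
contact_force: [3.9, 4.2, 3.7]
width: 0.0154
grasp_force: 40.4
```

Emit:
jog_arm(
  deltas=[
    {"slide": [0, 0.004, 0], "twist": 0, "hand": 0.0},
    {"slide": [0, 0.007, 0], "twist": 0, "hand": 0.0},
    {"slide": [0, 0.01, 0], "twist": 0, "hand": 0.0},
    {"slide": [0, 0.012, 0], "twist": 0, "hand": 0.0},
    {"slide": [0, 0.012, 0], "twist": 0, "hand": 0.0},
  ],
)

```text
clock: 4.58
position: [0.4562, 0.283, 0.1065]
tcp_rot: [0.004, -0.698, 0.716, -0.001]
contact_force: [18.8, 6.4, -1.8]
width: 0.0155
grasp_force: 40.6
```

End stop met at about 60 mm of travel, with a 19 N reaction. Next I release and rise.

Emit:
jog_arm(
  deltas=[
    {"slide": [0, 0, 0], "twist": 0, "hand": 0.06},
    {"slide": [0, 0, 0], "twist": 0, "hand": 0.06},
    {"slide": [0, 0, 0], "twist": 0, "hand": 0.06},
    {"slide": [0, 0, -0.05], "twist": 0, "hand": 0.06},
    {"slide": [0, 0, -0.09], "twist": 0, "hand": 0.06},
  ],
)

```text
clock: 5.2
position: [0.4534, 0.2812, 0.1967]
tcp_rot: [-0.0, -0.698, 0.716, -0.0]
contact_force: [-0.9, 0.6, 0.4]
width: 0.0602
grasp_force: 0.0
```

```bash
python3 - <<'E'
from h import *
c=shot('top','t3.png');s=shot('scene')
for col in('red','yellow','blue'):print(col,cartons(c).get(col))
h=cv2.cvtColor(c['pixels'],cv2.COLOR_RGB2HSV);print(h[190,258],h[190,272],h[265,263],h[308,262])
m=cv2.inRange(h,(0,0,150),(180,70,255));m[:,:100]=0;m[:,210:]=0;m[:200]=0;m[300:]=0
k=max(cv2.findContours(m,0,2)[0],key=cv2.contourArea);b=cv2.boxPoints(cv2.minAreaRect(k))
print(b,plane(c,b,.07)[:,:2].round(3).tolist())
cv2.imwrite('pics/t3z.png',cv2.resize(c['pixels'][170:345,100:460,::-1],None,fx=2.2,fy=2.2,interpolation=2))
print(arm.get_state()['position'])
E
```

```text
red [([0.617, 0.044], 105.2, [0.067, 0.049], [266.0, 220.0]), ([0.457, 0.286], 91.4, [0.048, 0.017], [153.0, 291.0])]
yellow [([0.427, 0.073], 100.7, [0.066, 0.045], [252.0, 307.0])]
blue [([0.515, 0.09], 6.8, [0.022, 0.041], [244.0, 266.0]), ([0.52, 0.05], 4.4, [0.022, 0.041], [263.0, 264.0])]
[ 65  86 148] [70 90 51] [104 160 150] [ 26 184 211]
[[122.160645 245.62672 ]
 [123.33032  221.06337 ]
 [193.45703  224.40273 ]
 [192.28735  248.96608 ]] [[0.551, 0.352], [0.605, 0.352], [0.6, 0.199], [0.547, 0.2]]
[0.45502141 0.28238368 0.20083601]
```

View pics/t3z.png

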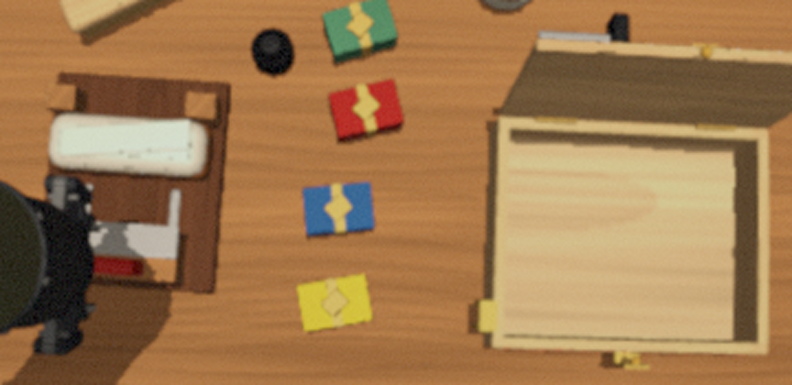

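The picture shows the jaw open and the stollen still in the clamp, centred near (0.576, 0.276). Next I grasp the stollen across its width.

Emit:
jog_arm(
  deltas=[
    {"slide": [0.001, -0.04, 0], "twist": 0, "hand": 0.072},
    {"slide": [0.001, -0.08, 0], "twist": 0, "hand": 0.072},
    {"slide": [0.002, -0.122, 0], "twist": 0, "hand": 0.072},
    {"slide": [0.002, -0.122, 0.04], "twist": 0, "hand": 0.072},
    {"slide": [0.002, -0.122, 0.08], "twist": 0, "hand": 0.072},
  ],
)

```text
clock: 5.92
position: [0.5755, 0.276, 0.1132]
tcp_rot: [-0.001, -0.698, 0.716, 0.0]
contact_force: [-0.3, 0.6, -0.7]
width: 0.0721
grasp_force: 0.0
```

Emit:
jog_arm(
  deltas=[
    {"slide": [0, 0, 0.025], "twist": 0, "hand": 0.072},
    {"slide": [0, 0, 0.05], "twist": 0, "hand": 0.072},
    {"slide": [0, 0, 0.065], "twist": 0, "hand": 0.072},
    {"slide": [0, 0, 0.078], "twist": 0, "hand": 0.072},
    {"slide": [0, 0, 0.078], "twist": 0, "hand": 0.072},
  ],
)

```text
clock: 6.55
position: [0.5751, 0.276, 0.0364]
tcp_rot: [-0.001, -0.698, 0.716, 0.0]
contact_force: [-0.5, 0.2, -0.2]
width: 0.072
grasp_force: 0.0
```

Emit:
jog_arm(
  deltas=[
    {"slide": [0, 0, 0], "twist": 0, "hand": 0.03},
    {"slide": [0, 0, 0], "twist": 0, "hand": 0.03},
    {"slide": [0, 0, 0], "twist": 0, "hand": 0.03},
    {"slide": [0, 0, 0], "twist": 0, "hand": 0.03},
    {"slide": [0, 0, 0], "twist": 0, "hand": 0.03},
  ],
  grip_force=70,
)

```text
clock: 7.18
position: [0.5762, 0.2767, 0.0387]
tcp_rot: [0.001, -0.698, 0.716, -0.0]
contact_force: [0.6, -0.1, 5.7]
width: 0.0551
grasp_force: 75.6
```

Emit:
jog_arm(
  deltas=[
    {"slide": [0, 0, -0.02], "twist": 0, "hand": 0.03},
    {"slide": [0, 0, -0.05], "twist": 0, "hand": 0.03},
    {"slide": [0, 0, -0.09], "twist": 0, "hand": 0.03},
    {"slide": [0, 0, -0.125], "twist": 0, "hand": 0.03},
    {"slide": [0, 0, -0.14], "twist": 0, "hand": 0.03},
  ],
)

```text
clock: 7.8
position: [0.5758, 0.2765, 0.1798]
tcp_rot: [0.001, -0.698, 0.716, -0.0]
contact_force: [0.1, 0.6, -3.2]
width: 0.0554
grasp_force: 74.9
```

Emit:
jog_arm(
  deltas=[
    {"slide": [0.03, 0.002, 0], "twist": 0, "hand": 0.03},
    {"slide": [0.075, 0.004, 0], "twist": 0, "hand": 0.03},
    {"slide": [0.125, 0.007, 0], "twist": 0, "hand": 0.03},
    {"slide": [0.175, 0.01, 0], "twist": 0, "hand": 0.03},
    {"slide": [0.225, 0.013, 0], "twist": 0, "hand": 0.03},
  ],
)

```text
clock: 8.43
position: [0.5555, 0.0502, 0.1759]
tcp_rot: [-0.001, -0.698, 0.716, 0.001]
contact_force: [1.0, 0.5, -2.9]
width: 0.055
grasp_force: 75.0
```

Emit:
jog_arm(
  deltas=[
    {"slide": [0.055, 0.003, 0], "twist": 0, "hand": 0.03},
    {"slide": [0.11, 0.006, 0], "twist": 0, "hand": 0.03},
    {"slide": [0.17, 0.009, 0], "twist": 0, "hand": 0.03},
    {"slide": [0.225, 0.012, 0], "twist": 0, "hand": 0.03},
    {"slide": [0.271, 0.013, 0], "twist": 0, "hand": 0.03},
  ],
)

```text
clock: 9.05
position: [0.5354, -0.2206, 0.176]
tcp_rot: [-0.0, -0.698, 0.717, 0.001]
contact_force: [0.3, 0.5, -3.8]
width: 0.0553
grasp_force: 75.0
```

```bash
python3 - <<'E'
from h import *
c=shot('top','t4.png')
cv2.imwrite('pics/t4z.png',cv2.resize(c['pixels'][130:380,200:500,::-1],None,fx=2,fy=2,interpolation=2))
s=arm.get_state();print(s['position'],s['width'])
print(c['pixels'].shape,proj(c,[[.538,-.218,.06]]))
E
```

```text
[ 0.53449009 -0.22481922  0.17581862] 0.0553646592307687
(420, 560, 3) [[386.58338206 256.30106528]]
```

View pics/t4z.png

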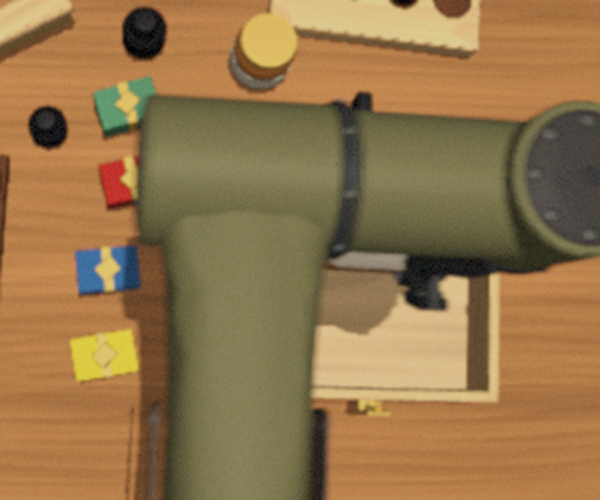

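The arm hides most of the crate and the held stollen. The grip width is 55 mm, so the loaf is still held. Next I lower it.

Emit:
jog_arm(
  deltas=[
    {"slide": [-0.005, -0.003, 0.02], "twist": 0, "hand": 0.03},
    {"slide": [-0.005, -0.003, 0.05], "twist": 0, "hand": 0.03},
    {"slide": [-0.005, -0.003, 0.08], "twist": 0, "hand": 0.03},
    {"slide": [-0.005, -0.003, 0.105], "twist": 0, "hand": 0.03},
    {"slide": [-0.005, -0.003, 0.12], "twist": 0, "hand": 0.03},
  ],
)

```text
clock: 9.72
position: [0.5381, -0.2126, 0.054]
tcp_rot: [-0.001, -0.698, 0.716, 0.002]
contact_force: [-5.0, 0.1, -0.8]
width: 0.0551
grasp_force: 75.0
```

Emit:
jog_arm(
  deltas=[
    {"slide": [0, 0, 0.01], "twist": 0, "hand": 0.03},
    {"slide": [0, 0, 0.018], "twist": 0, "hand": 0.03},
    {"slide": [0, 0, 0.024], "twist": 0, "hand": 0.03},
    {"slide": [0, 0, 0.026], "twist": 0, "hand": 0.03},
    {"slide": [0, 0, 0.026], "twist": 0, "hand": 0.03},
  ],
)

```text
clock: 10.35
position: [0.5406, -0.2143, 0.0395]
tcp_rot: [0.0, -0.699, 0.715, -0.002]
contact_force: [-29.5, 13.7, 35.1]
width: 0.0555
grasp_force: 104.4
```

Emit:
jog_arm(
  deltas=[
    {"slide": [0, 0, -0.01], "twist": 0, "hand": 0.03},
    {"slide": [0, 0.003, -0.02], "twist": 0, "hand": 0.03},
    {"slide": [0, 0.006, -0.025], "twist": 0, "hand": 0.03},
    {"slide": [0, 0.01, -0.025], "twist": 0, "hand": 0.03},
    {"slide": [0, 0.01, -0.025], "twist": 0, "hand": 0.03},
  ],
)

```text
clock: 10.98
position: [0.5292, -0.2136, 0.0557]
tcp_rot: [-0.0, -0.698, 0.716, 0.0]
contact_force: [-1.0, -0.4, -4.1]
width: 0.0554
grasp_force: 79.8
```

```bash
python3 - <<'E'
from h import *
c=shot('top','t5.png');s=shot('scene','s5.png')
a=cv2.resize(c['pixels'][150:350,290:490,::-1],None,fx=2,fy=2,interpolation=2)
b=cv2.resize(s['pixels'][100:320,50:270,::-1],(400,400),interpolation=2)
cv2.imwrite('pics/m5.png',np.hstack([a,b]))
# lid hypotheses: project free edge corners for angles
for th in(1.57,1.65,1.75):
    P=[[.6-.22*np.cos(th),-.217+d,.0805+.22*np.sin(th)] for d in(.135,-.135)]
    print(th,proj(c,P).round(1).tolist(),proj(s,P).round(1).tolist())
print(arm.get_state()['position'],arm.get_state()['contact_force'],arm.get_state()['tcp_rot'])
E
```

```text
1.57 [[342.1, 206.6], [492.6, 209.6]] [[219.4, 145.4], [65.5, 195.4]]
1.65 [[341.9, 196.5], [491.8, 199.9]] [[223.8, 150.7], [68.3, 202.0]]
1.75 [[341.5, 184.4], [490.3, 188.2]] [[229.4, 158.4], [72.4, 211.4]]
[ 0.52945604 -0.2136625   0.05578343] [ 0.89803971 -0.11626174 -3.86750277] [-2.81809605e-04 -6.97854561e-01  7.16239385e-01  2.74973503e-04]
```

View pics/m5.png

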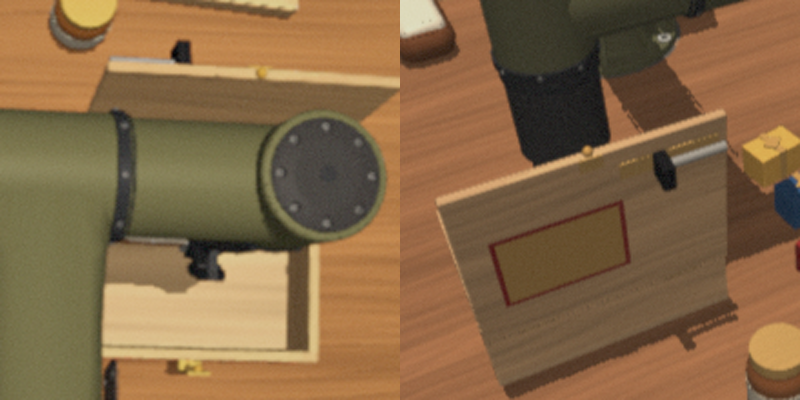

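The picture shows the lid leaning back at about 1.75 rad. The far finger's linkage probably touched the far rim. I'll place the stollen nearer the middle and push it back after release.

Emit:
jog_arm(
  deltas=[
    {"slide": [0.003, 0.012, 0], "twist": 0, "hand": 0.03},
    {"slide": [0.003, 0.012, 0.01], "twist": 0, "hand": 0.03},
    {"slide": [0.003, 0.012, 0.018], "twist": 0, "hand": 0.03},
    {"slide": [0.003, 0.012, 0.025], "twist": 0, "hand": 0.03},
    {"slide": [0.003, 0.012, 0.025], "twist": 0, "hand": 0.03},
  ],
)

```text
clock: 11.7
position: [0.5172, -0.2163, 0.0303]
tcp_rot: [-0.001, -0.698, 0.716, 0.001]
contact_force: [0.7, -1.1, -3.9]
width: 0.0549
grasp_force: 80.0
```

Emit:
jog_arm(
  deltas=[
    {"slide": [0, 0, 0.003], "twist": 0, "hand": 0.03},
    {"slide": [0, 0, 0.003], "twist": 0, "hand": 0.065},
    {"slide": [0, 0, 0.003], "twist": 0, "hand": 0.07},
    {"slide": [0, 0, 0.003], "twist": 0, "hand": 0.07},
    {"slide": [0, 0, 0.003], "twist": 0, "hand": 0.07},
  ],
)

```text
clock: 12.32
position: [0.5179, -0.2164, 0.0287]
tcp_rot: [0.0, -0.698, 0.716, -0.0]
contact_force: [-0.6, 0.5, -0.0]
width: 0.0702
grasp_force: 0.0
```

Emit:
jog_arm(
  deltas=[
    {"slide": [0, 0, -0.03], "twist": 0, "hand": 0.07},
    {"slide": [0, 0, -0.07], "twist": 0, "hand": 0.07},
    {"slide": [0, 0.02, -0.1], "twist": 0, "hand": 0.0},
    {"slide": [0, 0.06, -0.1], "twist": 0, "hand": 0.0},
    {"slide": [0, 0.075, -0.1], "twist": 0, "hand": 0.0},
  ],
)

```text
clock: 12.95
position: [0.4416, -0.2144, 0.1291]
tcp_rot: [0.001, -0.698, 0.716, -0.001]
contact_force: [-0.8, -0.6, 0.6]
width: 0.0152
grasp_force: 0.0
```

```bash
python3 - <<'E'
from h import *
c=shot('top','t6.png')
h=cv2.cvtColor(c['pixels'],cv2.COLOR_RGB2HSV)
m=cv2.inRange(h,(0,0,150),(180,70,255));m[:,:330]=0;m[:,445:]=0;m[:225]=0;m[330:]=0
k=max(cv2.findContours(m,0,2)[0],key=cv2.contourArea);b=cv2.boxPoints(cv2.minAreaRect(k))
print(b,plane(c,b,.058)[:,:2].round(3).tolist())
s=arm.get_state();print(s['position'],s['width'])
E
```

```text
[[348.71692 262.09537]
 [349.30463 251.5169 ]
 [417.4831  255.3046 ]
 [416.8954  265.88306]] [[0.525, -0.135], [0.548, -0.136], [0.541, -0.288], [0.518, -0.286]]
[ 0.44089003 -0.21444681  0.12910384] 0.008002891434591005
```

View pics/t6.png

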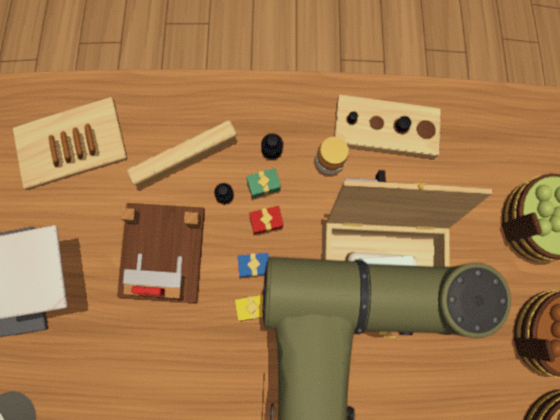

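The picture shows the stollen lying in the crate with its near side hidden under the arm; its far edge is at about row 253, x ≈ 0.546. Next I push it back with closed fingers.

Emit:
jog_arm(
  deltas=[
    {"slide": [0, 0, 0.04], "twist": 0, "hand": 0.0},
    {"slide": [0, 0, 0.075], "twist": 0, "hand": 0.0},
    {"slide": [0, 0, 0.097], "twist": 0, "hand": 0.0},
    {"slide": [0, -0.015, 0.097], "twist": 0, "hand": 0.0},
    {"slide": [0, -0.03, 0.097], "twist": 0, "hand": 0.0},
  ],
)

```text
clock: 13.62
position: [0.4733, -0.2153, 0.0311]
tcp_rot: [-0.0, -0.698, 0.716, -0.0]
contact_force: [0.0, 0.6, -1.0]
width: -0.0
grasp_force: 0.0
```

Emit:
jog_arm(
  deltas=[
    {"slide": [0, -0.01, 0], "twist": 0, "hand": 0.0},
    {"slide": [0, -0.02, 0], "twist": 0, "hand": 0.0},
    {"slide": [0, -0.03, 0], "twist": 0, "hand": 0.0},
    {"slide": [0, -0.04, 0], "twist": 0, "hand": 0.0},
    {"slide": [0, -0.04, 0], "twist": 0, "hand": 0.0},
  ],
)

```text
clock: 14.25
position: [0.5137, -0.2162, 0.0313]
tcp_rot: [0.0, -0.698, 0.716, -0.0]
contact_force: [0.7, 0.3, -1.0]
width: 0.0002
grasp_force: 0.0
```

Emit:
jog_arm(
  deltas=[
    {"slide": [0, 0.015, 0], "twist": 0, "hand": 0.0},
    {"slide": [0, 0.02, -0.04], "twist": 0, "hand": 0.0},
    {"slide": [0, 0.02, -0.08], "twist": 0, "hand": 0.0},
    {"slide": [-0.03, 0.02, -0.12], "twist": 0, "hand": 0.0},
    {"slide": [-0.08, 0.04, -0.12], "twist": 0, "hand": 0.076},
  ],
)

```text
clock: 14.88
position: [0.4767, -0.1351, 0.1553]
tcp_rot: [0.002, -0.697, 0.717, -0.003]
contact_force: [-0.1, 1.0, 0.3]
width: 0.0171
grasp_force: 0.0
```

```bash
python3 - <<'E'
s=open('h.py').read()
s=s.replace("smin=150,vmin=60","smin=80,vmin=40").replace("'green':((60,90),)","'green':((55,90),)").replace("mask(c,col),cv2","mask(c,col,*((75,40) if col=='green' else (140,60))),cv2").replace("(7,7)","(11,11)")
open('h.py','w').write(s)
E
python3 - <<'E'
from h import *
c=shot('top')
for k,v in cartons(c).items():print(k,*v,sep='\n ')
s=arm.get_state();print(s['position'],s['tcp_rot'],s['width'])
E
```

```text
red
 ([0.616, 0.044], 103.7, [0.067, 0.049], [266.0, 220.0])
 ([0.457, 0.298], 86.8, [0.018, 0.069], [147.0, 291.0])
green
 ([0.699, 0.052], 107.5, [0.065, 0.049], [263.0, 183.0])
[ 0.47443017 -0.13039391  0.15339932] [ 0.00261475 -0.69822512  0.71587297 -0.00086125] 0.02450573306048079
```

Emit:
jog_arm(
  deltas=[
    {"slide": [-0.04, 0.01, 0], "twist": 0.17, "hand": 0.08},
    {"slide": [-0.09, 0.02, 0], "twist": 0.34, "hand": 0.08},
    {"slide": [-0.14, 0.03, 0.01], "twist": 0.51, "hand": 0.08},
    {"slide": [-0.18, 0.045, 0.03], "twist": 0.68, "hand": 0.08},
    {"slide": [-0.204, 0.052, 0.05], "twist": 0.85, "hand": 0.08},
  ],
)

```text
clock: 15.55
position: [0.4279, 0.0721, 0.1014]
tcp_rot: [0.001, -0.34, 0.941, 0.0]
contact_force: [0.4, 0.5, -0.6]
width: 0.0802
grasp_force: 0.0
```

Emit:
jog_arm(
  deltas=[
    {"slide": [0, 0, 0], "twist": 0.17, "hand": 0.08},
    {"slide": [0, 0, 0], "twist": 0.34, "hand": 0.08},
    {"slide": [0, 0, 0], "twist": 0.508, "hand": 0.08},
    {"slide": [0, 0, 0], "twist": 0.508, "hand": 0.08},
    {"slide": [0, 0, 0], "twist": 0.508, "hand": 0.08},
  ],
)

```text
clock: 16.18
position: [0.4281, 0.0701, 0.1014]
tcp_rot: [0.0, -0.096, 0.995, 0.0]
contact_force: [-0.1, -0.2, 0.1]
width: 0.0799
grasp_force: 0.0
```

```bash
python3 - <<'E'
from h import *
c=shot('scene');t=shot('top')
print({k:[(round(x,3) if not isinstance(x,list) else x) for x in v[0]] for k,v in cartons(c).items()})
print({k:v[0] for k,v in cartons(t).items()})
s=arm.get_state();print(s['position'],s['tcp_rot'],s['width'])
cv2.imwrite('pics/s7z.png',cv2.resize(c['pixels'][100:300,200:400,::-1],None,fx=3,fy=3,interpolation=2))
E
```

```text
{'red': [[0.637, 0.033], 106.3, [0.098, 0.079], [285.0, 237.0]], 'green': [[0.72, 0.04], 110.4, [0.094, 0.065], [309.0, 261.0]], 'blue': [[0.54, 0.059], 97.6, [0.081, 0.076], [273.0, 207.0]]}
{'red': ([0.616, 0.044], 104.4, [0.067, 0.05], [266.0, 220.0]), 'green': ([0.699, 0.052], 108.3, [0.066, 0.05], [263.0, 183.0]), 'blue': ([0.518, 0.07], 96.1, [0.062, 0.042], [253.0, 265.0])}
[0.42810333 0.07005996 0.10134358] [ 1.20234391e-04 -9.54468821e-02  9.95434516e-01  5.18141218e-05] 0.08005745030333683
```

View pics/s7z.png

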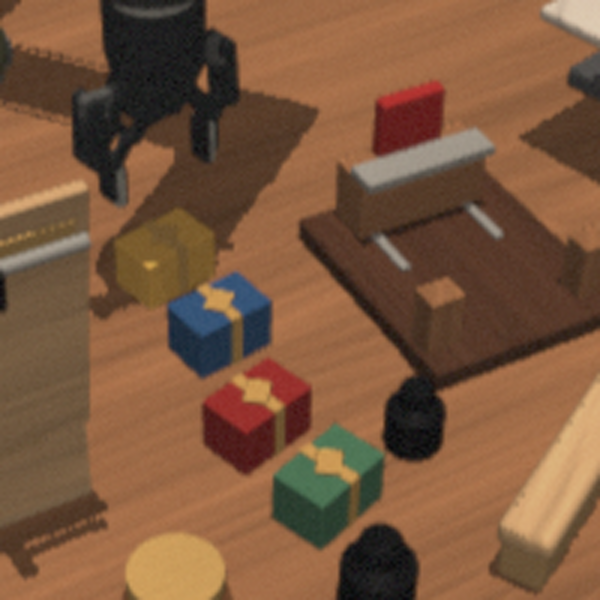

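The picture shows the open gripper centred above the yellow carton and the other three cartons in place. Next I grasp yellow.

Emit:
jog_arm(
  deltas=[
    {"slide": [0, 0.002, 0.025], "twist": 0, "hand": 0.08},
    {"slide": [0, 0.002, 0.05], "twist": 0, "hand": 0.08},
    {"slide": [0, 0.002, 0.07], "twist": 0, "hand": 0.08},
    {"slide": [0, 0.002, 0.085], "twist": 0, "hand": 0.08},
    {"slide": [0, 0.002, 0.085], "twist": 0, "hand": 0.08},
  ],
)

```text
clock: 16.9
position: [0.4271, 0.0716, 0.0154]
tcp_rot: [-0.001, -0.095, 0.996, -0.001]
contact_force: [1.0, 0.2, 0.1]
width: 0.0799
grasp_force: 0.0
```

Emit:
jog_arm(
  deltas=[
    {"slide": [0, 0, 0], "twist": 0, "hand": 0.05},
    {"slide": [0, 0, 0], "twist": 0, "hand": 0.05},
    {"slide": [0, 0, 0], "twist": 0, "hand": 0.05},
    {"slide": [0, 0, -0.03], "twist": 0, "hand": 0.05},
    {"slide": [0, 0, -0.07], "twist": 0, "hand": 0.05},
  ],
  grip_force=60,
)

```text
clock: 17.52
position: [0.4267, 0.0715, 0.086]
tcp_rot: [-0.001, -0.094, 0.996, -0.001]
contact_force: [-0.1, 0.8, -1.4]
width: 0.0671
grasp_force: 68.7
```

Emit:
jog_arm(
  deltas=[
    {"slide": [0, 0, -0.04], "twist": 0, "hand": 0.05},
    {"slide": [0, 0, -0.08], "twist": 0, "hand": 0.05},
    {"slide": [0, 0, -0.08], "twist": 0.06, "hand": 0.05},
    {"slide": [0, 0, -0.08], "twist": 0.12, "hand": 0.05},
    {"slide": [0, 0, -0.08], "twist": 0.19, "hand": 0.05},
  ],
)

```text
clock: 18.15
position: [0.4274, 0.072, 0.166]
tcp_rot: [-0.0, 0.001, 1.0, -0.0]
contact_force: [-0.4, -0.2, -2.4]
width: 0.067
grasp_force: 68.7
```

Emit:
jog_arm(
  deltas=[
    {"slide": [-0.003, -0.04, 0], "twist": 0, "hand": 0.05},
    {"slide": [-0.003, -0.09, 0], "twist": 0, "hand": 0.05},
    {"slide": [-0.003, -0.145, 0], "twist": 0, "hand": 0.05},
    {"slide": [-0.003, -0.195, 0], "twist": 0, "hand": 0.05},
    {"slide": [-0.003, -0.233, 0], "twist": 0, "hand": 0.05},
  ],
)

```text
clock: 18.77
position: [0.4299, -0.1628, 0.1661]
tcp_rot: [-0.0, 0.001, 1.0, 0.0]
contact_force: [-0.1, -0.3, -0.6]
width: 0.0671
grasp_force: 68.7
```

Emit:
jog_arm(
  deltas=[
    {"slide": [0, 0, 0.03], "twist": 0, "hand": 0.05},
    {"slide": [0, 0, 0.07], "twist": 0, "hand": 0.05},
    {"slide": [0, 0, 0.11], "twist": 0, "hand": 0.05},
    {"slide": [0, 0, 0.13], "twist": 0, "hand": 0.05},
    {"slide": [0, 0, 0.14], "twist": 0, "hand": 0.05},
  ],
)

```text
clock: 19.4
position: [0.4295, -0.1611, 0.0253]
tcp_rot: [-0.001, 0.0, 1.0, -0.0]
contact_force: [-27.8, 18.2, 63.8]
width: 0.067
grasp_force: 78.2
```

Emit:
jog_arm(
  deltas=[
    {"slide": [0, 0, -0.006], "twist": 0, "hand": 0.05},
    {"slide": [0, 0, -0.006], "twist": 0, "hand": 0.05},
    {"slide": [0, 0, -0.006], "twist": 0, "hand": 0.05},
    {"slide": [0, 0, -0.006], "twist": 0, "hand": 0.05},
    {"slide": [0, 0, -0.006], "twist": 0, "hand": 0.05},
  ],
)

```text
clock: 20.02
position: [0.4305, -0.161, 0.0323]
tcp_rot: [-0.0, 0.0, 1.0, -0.0]
contact_force: [0.3, -0.1, -1.1]
width: 0.0672
grasp_force: 68.9
```

```bash
python3 - <<'E'
from h import *
c=shot('top');t=shot('scene')
s=arm.get_state();print(s['position'],s['contact_force'],s['ft_torque'],s['width'])
cv2.imwrite('pics/m8.png',np.hstack([cv2.resize(c['pixels'][170:350,290:470,::-1],(400,400),interpolation=2),cv2.resize(t['pixels'][80:280,100:300,::-1],(400,400),interpolation=2)]))
E
```

```text
[ 0.4304595  -0.16097475  0.03227715] [ 0.26203751  0.08395223 -0.99405346] [ 0.02178052 -0.01941455 -0.04717715] 0.06679432745664227
```

View pics/m8.png

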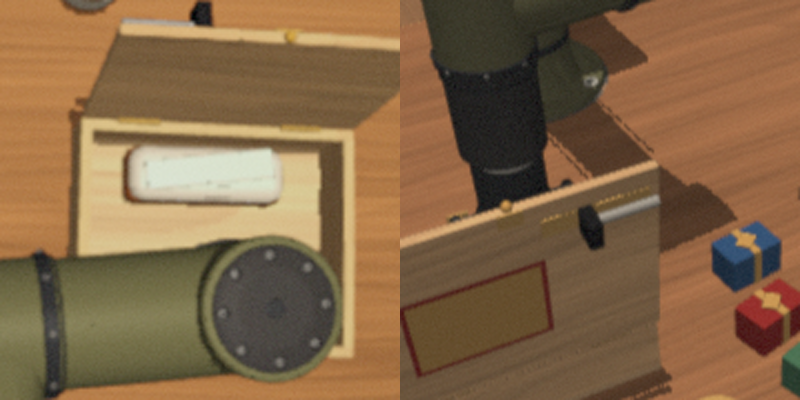

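The picture shows the stollen lying along the back of the crate, with the wrist over the front row. Next I lower slightly and release yellow.

Emit:
jog_arm(
  deltas=[
    {"slide": [0, 0, 0.002], "twist": 0, "hand": 0.05},
    {"slide": [0, 0, 0.004], "twist": 0, "hand": 0.05},
    {"slide": [0, 0, 0.004], "twist": 0, "hand": 0.078},
    {"slide": [0, 0, 0.004], "twist": 0, "hand": 0.078},
    {"slide": [0, 0, 0.004], "twist": 0, "hand": 0.078},
  ],
)

```text
clock: 20.75
position: [0.4307, -0.161, 0.0285]
tcp_rot: [0.0, 0.0, 1.0, -0.0]
contact_force: [-0.0, -1.0, 1.0]
width: 0.0779
grasp_force: 0.0
```

Emit:
jog_arm(
  deltas=[
    {"slide": [0, 0, -0.025], "twist": 0, "hand": 0.078},
    {"slide": [0, 0, -0.06], "twist": 0, "hand": 0.078},
    {"slide": [0, 0, -0.1], "twist": 0, "hand": 0.078},
    {"slide": [0, 0.02, -0.12], "twist": 0, "hand": 0.078},
    {"slide": [0, 0.07, -0.12], "twist": 0, "hand": 0.08},
  ],
)

```text
clock: 21.38
position: [0.4314, -0.0912, 0.1506]
tcp_rot: [0.002, 0.002, 1.0, -0.0]
contact_force: [0.2, 1.4, -0.4]
width: 0.0798
grasp_force: 0.0
```

```bash
python3 - <<'E'
from h import *
t=shot('top')
for k,v in cartons(t).items():print(k,*v,sep='\n ')
s=arm.get_state();print(s['position'],s['tcp_rot'],s['width'])
E
```

```text
red
 ([0.617, 0.044], 105.2, [0.067, 0.049], [266.0, 220.0])
 ([0.458, 0.298], 82.2, [0.019, 0.07], [147.0, 291.0])
green
 ([0.699, 0.052], 107.5, [0.066, 0.049], [263.0, 183.0])
blue
 ([0.518, 0.07], 96.1, [0.062, 0.043], [253.0, 265.0])
[ 0.43114896 -0.08628328  0.14937985] [1.33685127e-03 9.39214313e-06 9.99998532e-01 1.07168540e-03] 0.08005473734203494
```

Emit:
jog_arm(
  deltas=[
    {"slide": [-0.02, 0.04, 0], "twist": -0.03, "hand": 0.08},
    {"slide": [-0.045, 0.08, 0], "twist": -0.07, "hand": 0.08},
    {"slide": [-0.07, 0.12, 0], "twist": -0.105, "hand": 0.08},
    {"slide": [-0.087, 0.158, 0.01], "twist": -0.105, "hand": 0.08},
    {"slide": [-0.087, 0.158, 0.05], "twist": -0.105, "hand": 0.08},
  ],
)

```text
clock: 22.05
position: [0.5198, 0.0696, 0.0996]
tcp_rot: [0.002, -0.054, 0.999, 0.001]
contact_force: [0.1, 0.1, 0.7]
width: 0.0801
grasp_force: 0.0
```

```bash
python3 - <<'E'
from h import *
t=shot('top')
for k,v in cartons(t).items():print(k,*v,sep='\n ')
s=arm.get_state();print(s['position'],s['tcp_rot'],s['width'])
E
```

```text
green
 ([0.699, 0.052], 107.5, [0.066, 0.049], [263.0, 183.0])
yellow
 ([0.429, -0.162], 90.1, [0.064, 0.043], [360.0, 307.0])
[0.51554337 0.06795315 0.09161697] [-3.65981630e-03 -5.27293646e-02  9.98602106e-01 -2.33094413e-04] 0.07952041112701354
```

Emit:
jog_arm(
  deltas=[
    {"slide": [0, 0, 0.02], "twist": 0, "hand": 0.08},
    {"slide": [0, 0, 0.04], "twist": 0, "hand": 0.08},
    {"slide": [0, 0, 0.06], "twist": 0, "hand": 0.08},
    {"slide": [0, 0, 0.075], "twist": 0, "hand": 0.08},
    {"slide": [0, 0, 0.083], "twist": 0, "hand": 0.08},
  ],
)

```text
clock: 22.72
position: [0.5175, 0.0667, 0.0149]
tcp_rot: [-0.0, -0.052, 0.999, -0.0]
contact_force: [-0.1, -0.6, -0.3]
width: 0.0799
grasp_force: 0.0
```

Emit:
jog_arm(
  deltas=[
    {"slide": [0, 0, 0], "twist": 0, "hand": 0.05},
    {"slide": [0, 0, 0], "twist": 0, "hand": 0.05},
    {"slide": [0, 0, 0], "twist": 0, "hand": 0.05},
    {"slide": [0, 0, -0.03], "twist": 0, "hand": 0.05},
    {"slide": [0, 0, -0.07], "twist": 0, "hand": 0.05},
  ],
)

```text
clock: 23.35
position: [0.5169, 0.0666, 0.0852]
tcp_rot: [-0.001, -0.052, 0.999, -0.0]
contact_force: [0.5, 0.2, -0.7]
width: 0.067
grasp_force: 68.4
```

Emit:
jog_arm(
  deltas=[
    {"slide": [0, 0, -0.04], "twist": 0, "hand": 0.05},
    {"slide": [0, 0, -0.08], "twist": 0, "hand": 0.05},
    {"slide": [0, 0, -0.08], "twist": 0.05, "hand": 0.05},
    {"slide": [0, 0, -0.08], "twist": 0.105, "hand": 0.05},
    {"slide": [0, 0, -0.08], "twist": 0.105, "hand": 0.05},
  ],
)

```text
clock: 23.98
position: [0.5176, 0.0669, 0.1654]
tcp_rot: [-0.0, 0.0, 1.0, 0.0]
contact_force: [0.2, 1.1, -1.3]
width: 0.0673
grasp_force: 68.7
```

Emit:
jog_arm(
  deltas=[
    {"slide": [0.005, -0.04, 0], "twist": 0, "hand": 0.05},
    {"slide": [0.015, -0.09, 0], "twist": 0, "hand": 0.05},
    {"slide": [0.02, -0.145, 0], "twist": 0, "hand": 0.05},
    {"slide": [0.026, -0.195, 0], "twist": 0, "hand": 0.05},
    {"slide": [0.026, -0.229, 0], "twist": 0, "hand": 0.05},
  ],
)

```text
clock: 24.6
position: [0.4909, -0.164, 0.1656]
tcp_rot: [0.0, 0.0, 1.0, -0.0]
contact_force: [0.0, 0.2, -1.3]
width: 0.0674
grasp_force: 68.7
```

Emit:
jog_arm(
  deltas=[
    {"slide": [0, 0, 0.035], "twist": 0, "hand": 0.05},
    {"slide": [0, 0, 0.075], "twist": 0, "hand": 0.05},
    {"slide": [0, 0, 0.11], "twist": 0, "hand": 0.05},
    {"slide": [0, 0, 0.13], "twist": 0, "hand": 0.05},
    {"slide": [0, 0, 0.137], "twist": 0, "hand": 0.05},
  ],
)

```text
clock: 25.22
position: [0.4906, -0.1621, 0.0269]
tcp_rot: [-0.001, -0.0, 1.0, -0.0]
contact_force: [0.4, 0.1, -0.9]
width: 0.0676
grasp_force: 68.9
```

Emit:
jog_arm(
  deltas=[
    {"slide": [0, 0, 0], "twist": 0, "hand": 0.05},
    {"slide": [0, 0, 0], "twist": 0, "hand": 0.078},
    {"slide": [0, 0, 0], "twist": 0, "hand": 0.078},
    {"slide": [0, 0, -0.03], "twist": 0, "hand": 0.078},
    {"slide": [0, 0, -0.08], "twist": 0, "hand": 0.078},
  ],
)

```text
clock: 25.85
position: [0.4905, -0.162, 0.1082]
tcp_rot: [-0.001, 0.0, 1.0, 0.0]
contact_force: [0.9, 0.5, 0.1]
width: 0.078
grasp_force: 0.0
```

Emit:
jog_arm(
  deltas=[
    {"slide": [0, 0, -0.04], "twist": 0, "hand": 0.08},
    {"slide": [0, 0.05, -0.05], "twist": 0, "hand": 0.08},
    {"slide": [0, 0.1, -0.05], "twist": 0, "hand": 0.08},
    {"slide": [0, 0.1, -0.05], "twist": 0, "hand": 0.08},
    {"slide": [0, 0.1, -0.05], "twist": 0, "hand": 0.08},
  ],
)

```text
clock: 26.48
position: [0.4917, -0.0621, 0.1589]
tcp_rot: [0.0, 0.0, 1.0, -0.0]
contact_force: [-0.1, -0.3, 0.3]
width: 0.0799
grasp_force: 0.0
```

```bash
python3 - <<'E'
from h import *
t=shot('top')
for k,v in cartons(t).items():print(k,*v,sep='\n ')
s=arm.get_state();print(s['position'],s['tcp_rot'],s['width'])
E
```

```text
red
 ([0.617, 0.044], 104.2, [0.067, 0.049], [266.0, 220.0])
green
 ([0.699, 0.052], 107.5, [0.066, 0.049], [263.0, 183.0])
yellow
 ([0.43, -0.162], 90.1, [0.064, 0.045], [360.0, 306.0])
[ 0.49165121 -0.06253008  0.15867835] [ 2.50344865e-04  5.42111648e-04  9.99999815e-01 -1.13104999e-04] 0.0798679719433949
```

Emit:
jog_arm(
  deltas=[
    {"slide": [-0.03, 0.025, 0], "twist": -0.06, "hand": 0.08},
    {"slide": [-0.07, 0.055, 0], "twist": -0.12, "hand": 0.08},
    {"slide": [-0.1, 0.085, 0], "twist": -0.19, "hand": 0.08},
    {"slide": [-0.127, 0.107, 0.01], "twist": -0.253, "hand": 0.08},
    {"slide": [-0.127, 0.107, 0.05], "twist": -0.253, "hand": 0.08},
  ],
)

```text
clock: 27.15
position: [0.6215, 0.045, 0.1093]
tcp_rot: [0.002, -0.126, 0.992, -0.0]
contact_force: [0.2, -0.1, -0.5]
width: 0.0801
grasp_force: 0.0
```

Emit:
jog_arm(
  deltas=[
    {"slide": [0, 0, 0.03], "twist": 0, "hand": 0.08},
    {"slide": [0, 0, 0.055], "twist": 0, "hand": 0.08},
    {"slide": [0, 0, 0.08], "twist": 0, "hand": 0.08},
    {"slide": [0, 0, 0.094], "twist": 0, "hand": 0.08},
    {"slide": [0, 0, 0.094], "twist": 0, "hand": 0.08},
  ],
)

```text
clock: 27.78
position: [0.6182, 0.0439, 0.0133]
tcp_rot: [-0.001, -0.125, 0.992, -0.0]
contact_force: [-0.1, 0.4, 0.6]
width: 0.0799
grasp_force: 0.0
```

Emit:
jog_arm(
  deltas=[
    {"slide": [0, 0, 0], "twist": 0, "hand": 0.05},
    {"slide": [0, 0, 0], "twist": 0, "hand": 0.05},
    {"slide": [0, 0, 0], "twist": 0, "hand": 0.05},
    {"slide": [0, 0, -0.03], "twist": 0, "hand": 0.05},
    {"slide": [0, 0, -0.07], "twist": 0, "hand": 0.05},
  ],
)

```text
clock: 28.4
position: [0.6176, 0.0447, 0.0836]
tcp_rot: [-0.002, -0.126, 0.992, -0.0]
contact_force: [0.6, -0.5, -0.3]
width: 0.0674
grasp_force: 68.7
```

Emit:
jog_arm(
  deltas=[
    {"slide": [0, 0, -0.04], "twist": 0, "hand": 0.05},
    {"slide": [0, 0, -0.08], "twist": 0.06, "hand": 0.05},
    {"slide": [0, 0, -0.08], "twist": 0.13, "hand": 0.05},
    {"slide": [0, 0, -0.08], "twist": 0.19, "hand": 0.05},
    {"slide": [0, 0, -0.08], "twist": 0.253, "hand": 0.05},
  ],
)

```text
clock: 29.02
position: [0.6184, 0.045, 0.164]
tcp_rot: [-0.0, 0.001, 1.0, 0.0]
contact_force: [0.7, 0.2, -2.0]
width: 0.0671
grasp_force: 68.6
```

Emit:
jog_arm(
  deltas=[
    {"slide": [0.045, -0.01, 0], "twist": 0, "hand": 0.05},
    {"slide": [0.095, -0.02, 0], "twist": 0, "hand": 0.05},
    {"slide": [0.128, -0.05, 0], "twist": 0, "hand": 0.05},
    {"slide": [0.128, -0.1, 0], "twist": 0, "hand": 0.05},
    {"slide": [0.128, -0.15, 0], "twist": 0, "hand": 0.05},
  ],
)

```text
clock: 29.65
position: [0.49, -0.1059, 0.1649]
tcp_rot: [0.001, -0.0, 1.0, 0.0]
contact_force: [0.6, -0.0, -0.8]
width: 0.0675
grasp_force: 68.6
```

Emit:
jog_arm(
  deltas=[
    {"slide": [0, -0.05, 0], "twist": 0, "hand": 0.05},
    {"slide": [0, -0.1, 0], "twist": 0, "hand": 0.05},
    {"slide": [0, -0.145, 0], "twist": 0, "hand": 0.05},
    {"slide": [0, -0.166, 0], "twist": 0, "hand": 0.05},
    {"slide": [0, -0.166, 0.03], "twist": 0, "hand": 0.05},
  ],
)

```text
clock: 30.28
position: [0.4912, -0.2731, 0.1361]
tcp_rot: [0.002, 0.002, 1.0, -0.001]
contact_force: [0.3, 0.2, -1.9]
width: 0.0672
grasp_force: 68.8
```

Emit:
jog_arm(
  deltas=[
    {"slide": [0, 0, 0.03], "twist": 0, "hand": 0.05},
    {"slide": [0, 0, 0.06], "twist": 0, "hand": 0.05},
    {"slide": [0, 0, 0.09], "twist": 0, "hand": 0.05},
    {"slide": [0, 0, 0.106], "twist": 0, "hand": 0.05},
    {"slide": [0, 0, 0.107], "twist": 0, "hand": 0.05},
  ],
)

```text
clock: 30.9
position: [0.4898, -0.2709, 0.0265]
tcp_rot: [-0.001, 0.0, 1.0, 0.0]
contact_force: [-0.1, -0.2, -1.5]
width: 0.0672
grasp_force: 68.8
```

Emit:
jog_arm(
  deltas=[
    {"slide": [0, 0, 0], "twist": 0, "hand": 0.05},
    {"slide": [0, 0, 0], "twist": 0, "hand": 0.078},
    {"slide": [0, 0, 0], "twist": 0, "hand": 0.078},
    {"slide": [0, 0, -0.03], "twist": 0, "hand": 0.078},
    {"slide": [0, 0, -0.08], "twist": 0, "hand": 0.078},
  ],
)

```text
clock: 31.52
position: [0.4898, -0.2708, 0.1079]
tcp_rot: [-0.001, 0.0, 1.0, 0.0]
contact_force: [0.6, 0.4, 0.6]
width: 0.0783
grasp_force: 0.0
```

Emit:
jog_arm(
  deltas=[
    {"slide": [0, 0, -0.04], "twist": 0, "hand": 0.08},
    {"slide": [0, 0.05, -0.05], "twist": 0, "hand": 0.08},
    {"slide": [0, 0.11, -0.05], "twist": 0, "hand": 0.08},
    {"slide": [0, 0.17, -0.05], "twist": 0, "hand": 0.08},
    {"slide": [0, 0.22, -0.05], "twist": 0, "hand": 0.08},
  ],
)

```text
clock: 32.15
position: [0.4909, -0.049, 0.1592]
tcp_rot: [0.002, 0.0, 1.0, 0.0]
contact_force: [1.6, -0.3, 0.4]
width: 0.0802
grasp_force: 0.0
```

```bash
python3 - <<'E'
from h import *
t=shot('top','t9.png')
for k,v in cartons(t).items():print(k,*v,sep='\n ')
s=arm.get_state();print(s['position'],s['tcp_rot'],s['width'])
E
```

```text
red
 ([0.492, -0.268], 90.2, [0.075, 0.044], [408.0, 278.0])
green
 ([0.699, 0.052], 107.5, [0.066, 0.049], [263.0, 183.0])
yellow
 ([0.429, -0.162], 90.1, [0.064, 0.043], [360.0, 307.0])
[ 0.49109093 -0.04502062  0.15904692] [ 0.00186842 -0.00131501  0.99999674  0.00114308] 0.08000146415079366
```

Emit:
jog_arm(
  deltas=[
    {"slide": [-0.04, 0.03, 0], "twist": -0.06, "hand": 0.077},
    {"slide": [-0.085, 0.06, 0], "twist": -0.12, "hand": 0.077},
    {"slide": [-0.13, 0.085, 0], "twist": -0.18, "hand": 0.077},
    {"slide": [-0.175, 0.098, 0], "twist": -0.24, "hand": 0.077},
    {"slide": [-0.21, 0.098, 0.02], "twist": -0.305, "hand": 0.077},
  ],
)

```text
clock: 32.83
position: [0.7036, 0.048, 0.1402]
tcp_rot: [0.003, -0.153, 0.988, -0.0]
contact_force: [-0.3, -0.6, -0.1]
width: 0.0769
grasp_force: 0.0
```

Emit:
jog_arm(
  deltas=[
    {"slide": [0, 0, 0.01], "twist": 0, "hand": 0.077},
    {"slide": [0, 0, 0.03], "twist": 0, "hand": 0.077},
    {"slide": [0, 0, 0.045], "twist": 0, "hand": 0.077},
    {"slide": [0, 0, 0.05], "twist": 0, "hand": 0.077},
    {"slide": [0, 0, 0.05], "twist": 0, "hand": 0.077},
  ],
)

```text
clock: 33.45
position: [0.7005, 0.0467, 0.0877]
tcp_rot: [0.0, -0.152, 0.988, -0.0]
contact_force: [-0.2, -0.7, -0.5]
width: 0.0767
grasp_force: 0.0
```

```bash
python3 - <<'E'
from h import *
c=shot('scene');t=shot('top')
s=arm.get_state();print(s['position'],s['tcp_rot'],s['width'])
cv2.imwrite('pics/m10.png',np.hstack([cv2.resize(c['pixels'][170:320,250:400,::-1],(400,400),interpolation=2),cv2.resize(t['pixels'][120:320,180:380,::-1],(400,400),interpolation=2)]))
E
```

```text
[0.7009715  0.04683779 0.0885013 ] [ 8.17911715e-04 -1.51568367e-01  9.88446436e-01 -6.07617571e-05] 0.07699065784743132
```

View pics/m10.png

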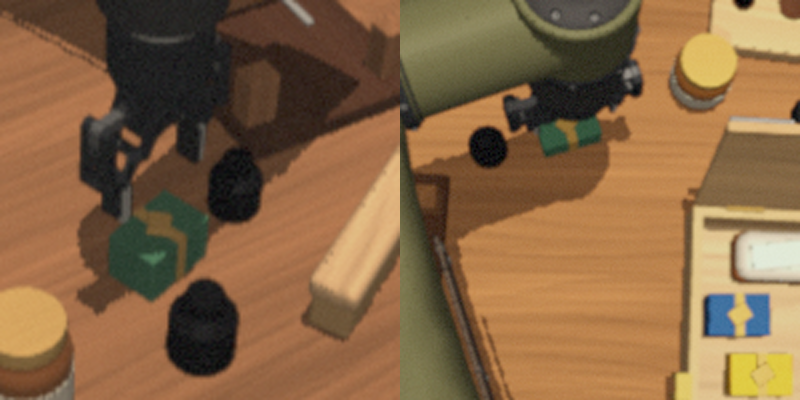

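The picture shows the gripper over the green carton, with the small weight clear beside it. Blue and yellow lie in the crate. Next I grasp green.

Emit:
jog_arm(
  deltas=[
    {"slide": [0, 0.004, 0.02], "twist": 0, "hand": 0.077},
    {"slide": [0, 0.004, 0.04], "twist": 0, "hand": 0.077},
    {"slide": [0, 0.004, 0.06], "twist": 0, "hand": 0.077},
    {"slide": [0, 0.004, 0.073], "twist": 0, "hand": 0.077},
    {"slide": [0, 0.004, 0.073], "twist": 0, "hand": 0.077},
  ],
)

```text
clock: 34.17
position: [0.6986, 0.0503, 0.0123]
tcp_rot: [-0.001, -0.151, 0.988, -0.0]
contact_force: [-0.5, 0.3, 0.6]
width: 0.0766
grasp_force: 0.0
```

Emit:
jog_arm(
  deltas=[
    {"slide": [0, 0, 0], "twist": 0, "hand": 0.05},
    {"slide": [0, 0, 0], "twist": 0, "hand": 0.05},
    {"slide": [0, 0, 0], "twist": 0, "hand": 0.05},
    {"slide": [0, 0, -0.03], "twist": 0, "hand": 0.05},
    {"slide": [0, 0, -0.07], "twist": 0, "hand": 0.05},
  ],
)

```text
clock: 34.8
position: [0.6986, 0.0504, 0.0836]
tcp_rot: [-0.002, -0.151, 0.988, -0.0]
contact_force: [-0.1, 0.4, -1.2]
width: 0.0674
grasp_force: 68.7
```

Emit:
jog_arm(
  deltas=[
    {"slide": [0, 0, -0.04], "twist": 0.06, "hand": 0.05},
    {"slide": [0, 0, -0.08], "twist": 0.12, "hand": 0.05},
    {"slide": [0, 0, -0.08], "twist": 0.18, "hand": 0.05},
    {"slide": [0, 0, -0.08], "twist": 0.24, "hand": 0.05},
    {"slide": [0, 0, -0.08], "twist": 0.305, "hand": 0.05},
  ],
)

```text
clock: 35.42
position: [0.6994, 0.0507, 0.1643]
tcp_rot: [-0.0, 0.001, 1.0, 0.0]
contact_force: [-1.1, -0.1, -0.7]
width: 0.0675
grasp_force: 68.7
```

Emit:
jog_arm(
  deltas=[
    {"slide": [0.05, 0, 0], "twist": 0, "hand": 0.05},
    {"slide": [0.105, 0, 0], "twist": 0, "hand": 0.05},
    {"slide": [0.16, -0.01, 0], "twist": 0, "hand": 0.05},
    {"slide": [0.215, -0.02, 0], "twist": 0, "hand": 0.05},
    {"slide": [0.269, -0.04, 0], "twist": 0, "hand": 0.05},
  ],
)

```text
clock: 36.05
position: [0.4288, 0.0105, 0.1644]
tcp_rot: [0.0, 0.0, 1.0, 0.0]
contact_force: [0.3, 0.7, 0.1]
width: 0.067
grasp_force: 68.8
```

Emit:
jog_arm(
  deltas=[
    {"slide": [0, -0.05, 0], "twist": 0, "hand": 0.05},
    {"slide": [0, -0.11, 0], "twist": 0, "hand": 0.05},
    {"slide": [0, -0.17, 0], "twist": 0, "hand": 0.05},
    {"slide": [0, -0.23, 0], "twist": 0, "hand": 0.05},
    {"slide": [0, -0.281, 0], "twist": 0, "hand": 0.05},
  ],
)

```text
clock: 36.67
position: [0.4297, -0.2724, 0.1647]
tcp_rot: [0.001, 0.001, 1.0, -0.0]
contact_force: [1.0, 0.6, -1.6]
width: 0.067
grasp_force: 68.6
```

Emit:
jog_arm(
  deltas=[
    {"slide": [0, 0, 0.035], "twist": 0, "hand": 0.05},
    {"slide": [0, 0, 0.07], "twist": 0, "hand": 0.05},
    {"slide": [0, 0, 0.1], "twist": 0, "hand": 0.05},
    {"slide": [0, 0, 0.125], "twist": 0, "hand": 0.05},
    {"slide": [0, 0, 0.135], "twist": 0, "hand": 0.05},
  ],
)

```text
clock: 37.3
position: [0.4293, -0.2699, 0.028]
tcp_rot: [-0.001, 0.001, 1.0, 0.0]
contact_force: [0.6, 0.5, -0.5]
width: 0.0672
grasp_force: 68.8
```

Emit:
jog_arm(
  deltas=[
    {"slide": [0, 0, 0.005], "twist": 0, "hand": 0.05},
    {"slide": [0, 0, 0.005], "twist": 0, "hand": 0.05},
    {"slide": [0, 0, 0.005], "twist": 0, "hand": 0.078},
    {"slide": [0, 0, 0.005], "twist": 0, "hand": 0.078},
    {"slide": [0, 0, 0.005], "twist": 0, "hand": 0.078},
  ],
)

```text
clock: 37.92
position: [0.4306, -0.2672, 0.0238]
tcp_rot: [0.0, 0.0, 1.0, 0.003]
contact_force: [-0.9, 14.5, -2.6]
width: 0.0783
grasp_force: 0.0
```

Emit:
jog_arm(
  deltas=[
    {"slide": [0, 0, -0.03], "twist": 0, "hand": 0.078},
    {"slide": [0, 0, -0.08], "twist": 0, "hand": 0.078},
    {"slide": [0, 0, -0.13], "twist": 0, "hand": 0.05},
    {"slide": [0, 0.04, -0.14], "twist": 0, "hand": 0.0},
    {"slide": [0, 0.1, -0.14], "twist": 0, "hand": 0.0},
  ],
)

```text
clock: 38.55
position: [0.4311, -0.1701, 0.1672]
tcp_rot: [0.002, 0.002, 1.0, -0.0]
contact_force: [0.0, 1.6, -0.1]
width: 0.0238
grasp_force: 0.0
```

Emit:
jog_arm(
  deltas=[
    {"slide": [0, 0.06, 0], "twist": 0, "hand": 0.0},
    {"slide": [0, 0.12, 0], "twist": 0, "hand": 0.0},
    {"slide": [0, 0.18, 0], "twist": 0, "hand": 0.0},
    {"slide": [0, 0.24, 0], "twist": 0, "hand": 0.0},
    {"slide": [0, 0.28, 0], "twist": 0, "hand": 0.0},
  ],
)

```text
clock: 39.17
position: [0.4305, 0.1124, 0.166]
tcp_rot: [0.001, -0.001, 1.0, 0.001]
contact_force: [0.9, -0.2, -0.4]
width: 0.0003
grasp_force: 0.0
```

```bash
python3 - <<'E'
from h import *
t=shot('top','t11.png')
for k,v in cartons(t).items():print(k,*v,sep='\n ')
s=arm.get_state();print(s['position'],s['tcp_rot'],s['width'])
cv2.imwrite('pics/t11z.png',cv2.resize(t['pixels'][150:350,290:510,::-1],None,fx=2.7,fy=2.7,interpolation=2))
E
```

```text
red
 ([0.492, -0.268], 90.2, [0.075, 0.044], [408.0, 278.0])
 ([0.457, 0.298], 87.1, [0.018, 0.069], [147.0, 291.0])
green
 ([0.435, -0.266], 89.8, [0.072, 0.039], [407.0, 304.0])
blue
 ([0.493, -0.135], 90.5, [0.066, 0.039], [348.0, 277.0])
yellow
 ([0.429, -0.162], 90.1, [0.064, 0.043], [360.0, 307.0])
[0.43056611 0.11504526 0.16551398] [ 0.00111999 -0.00125812  0.99999781  0.00123811] 2.2440954870954366e-05
```

View pics/t11z.png

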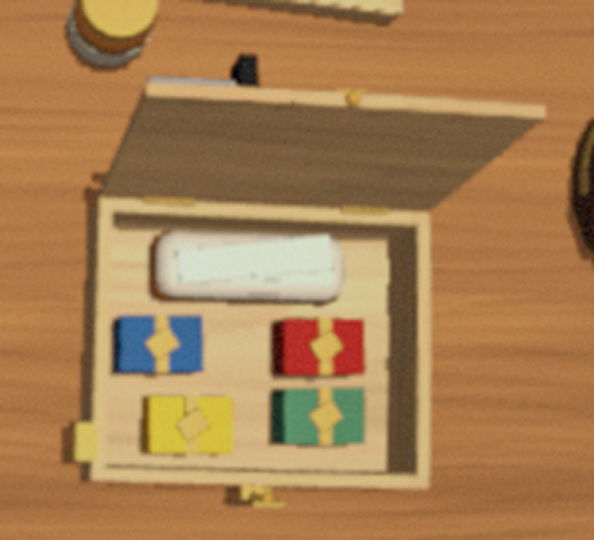

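The picture shows the stollen and all four cartons inside the crate. Blue was nudged but is well inside. Next I go over the lid's top to its back side.

Emit:
jog_arm(
  deltas=[
    {"slide": [0, 0, -0.04], "twist": 0, "hand": 0.0},
    {"slide": [0, 0, -0.085], "twist": 0, "hand": 0.0},
    {"slide": [0, 0, -0.13], "twist": 0, "hand": 0.0},
    {"slide": [0, 0, -0.17], "twist": 0, "hand": 0.0},
    {"slide": [0, 0, -0.185], "twist": 0, "hand": 0.0},
  ],
)

```text
clock: 39.85
position: [0.4309, 0.1096, 0.3532]
tcp_rot: [0.003, 0.001, 1.0, 0.001]
contact_force: [-0.4, -0.3, -0.3]
width: -0.0002
grasp_force: 0.0
```

Emit:
jog_arm(
  deltas=[
    {"slide": [-0.025, -0.03, 0], "twist": 0, "hand": 0.0},
    {"slide": [-0.06, -0.07, 0], "twist": 0, "hand": 0.0},
    {"slide": [-0.095, -0.115, 0], "twist": 0, "hand": 0.0},
    {"slide": [-0.13, -0.16, 0], "twist": 0, "hand": 0.0},
    {"slide": [-0.155, -0.2, 0], "twist": 0, "hand": 0.0},
  ],
)

```text
clock: 40.48
position: [0.5863, -0.0922, 0.3487]
tcp_rot: [-0.0, 0.001, 1.0, -0.0]
contact_force: [0.1, 0.9, 0.3]
width: -0.0
grasp_force: 0.0
```

Emit:
jog_arm(
  deltas=[
    {"slide": [-0.025, -0.03, 0], "twist": 0, "hand": 0.0},
    {"slide": [-0.05, -0.06, 0], "twist": 0, "hand": 0.0},
    {"slide": [-0.075, -0.09, 0], "twist": 0, "hand": 0.0},
    {"slide": [-0.09, -0.103, 0], "twist": 0, "hand": 0.0},
    {"slide": [-0.09, -0.103, 0], "twist": 0, "hand": 0.0},
  ],
)

```text
clock: 41.1
position: [0.6758, -0.1943, 0.3473]
tcp_rot: [-0.001, 0.001, 1.0, 0.0]
contact_force: [-0.7, 0.6, -0.5]
width: 0.0002
grasp_force: 0.0
```

Emit:
jog_arm(
  deltas=[
    {"slide": [0, 0, 0.02], "twist": 0, "hand": 0.0},
    {"slide": [0, 0, 0.04], "twist": 0, "hand": 0.0},
    {"slide": [0, 0, 0.06], "twist": 0, "hand": 0.0},
    {"slide": [0, 0, 0.075], "twist": 0, "hand": 0.0},
    {"slide": [0, 0, 0.075], "twist": 0, "hand": 0.0},
  ],
)

```text
clock: 41.72
position: [0.6747, -0.1929, 0.2734]
tcp_rot: [-0.001, 0.0, 1.0, 0.0]
contact_force: [0.8, 0.9, 0.1]
width: -0.0
grasp_force: 0.0
```

```bash
python3 - <<'E'
from h import *
c=shot('scene')
s=arm.get_state();print(s['position'],s['contact_force'])
cv2.imwrite('pics/s12z.png',cv2.resize(c['pixels'][100:320,50:270,::-1],None,fx=2,fy=2,interpolation=2))
E
```

```text
[ 0.67501802 -0.19316466  0.27464194] [ 0.05874008 -0.5207302   0.3682325 ]
```

View pics/s12z.png

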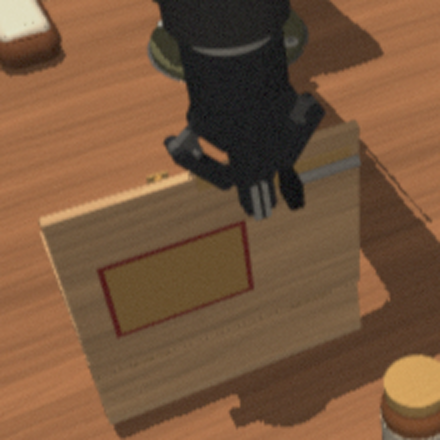

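The picture shows the closed fingers behind the lid's outer face, just left of the bolt grip. Now I sweep the lid forward along its arc.

Emit:
jog_arm(
  deltas=[
    {"slide": [0.02, -0.008, 0], "twist": 0, "hand": 0.0},
    {"slide": [0.039, -0.008, -0.0035], "twist": 0, "hand": 0.0},
    {"slide": [0.058, -0.008, -0.005], "twist": 0, "hand": 0.0},
    {"slide": [0.077, -0.008, -0.0047], "twist": 0, "hand": 0.0},
    {"slide": [0.096, -0.008, -0.0025], "twist": 0, "hand": 0.0},
  ],
)

```text
clock: 42.4
position: [0.5794, -0.2011, 0.2786]
tcp_rot: [0.002, 0.0, 1.0, -0.0]
contact_force: [1.8, 1.6, -0.4]
width: -0.0
grasp_force: 0.7
```

Emit:
jog_arm(
  deltas=[
    {"slide": [0.0185, 0, 0.004], "twist": 0, "hand": 0.0},
    {"slide": [0.0365, 0, 0.01], "twist": 0, "hand": 0.0},
    {"slide": [0.054, 0, 0.018], "twist": 0, "hand": 0.0},
    {"slide": [0.0705, 0, 0.027], "twist": 0, "hand": 0.0},
    {"slide": [0.086, 0, 0.038], "twist": 0, "hand": 0.0},
  ],
)

```text
clock: 43.02
position: [0.4934, -0.2013, 0.2407]
tcp_rot: [0.002, 0.0, 1.0, -0.0]
contact_force: [0.4, 1.4, 0.3]
width: -0.0004
grasp_force: 0.4
```

Emit:
jog_arm(
  deltas=[
    {"slide": [0.0143, 0, 0.0125], "twist": 0, "hand": 0.0},
    {"slide": [0.0273, 0, 0.0263], "twist": 0, "hand": 0.0},
    {"slide": [0.0389, 0, 0.0415], "twist": 0, "hand": 0.0},
    {"slide": [0.0488, 0, 0.0576], "twist": 0, "hand": 0.0},
    {"slide": [0.0572, 0, 0.0748], "twist": 0, "hand": 0.0},
  ],
)

```text
clock: 43.65
position: [0.4364, -0.2013, 0.1655]
tcp_rot: [0.002, 0.0, 1.0, -0.0]
contact_force: [0.4, 0.5, 0.9]
width: 0.0005
grasp_force: 0.2
```

```bash
python3 - <<'E'
from h import *
c=shot('scene')
s=arm.get_state();print(s['position'],s['contact_force'])
cv2.imwrite('pics/s13z.png',cv2.resize(c['pixels'][80:320,40:280,::-1],None,fx=2,fy=2,interpolation=2))
E
```

```text
[ 0.43491362 -0.20087158  0.16282037] [ 0.02323073 -0.98995629 -2.27078221]
```

View pics/s13z.png

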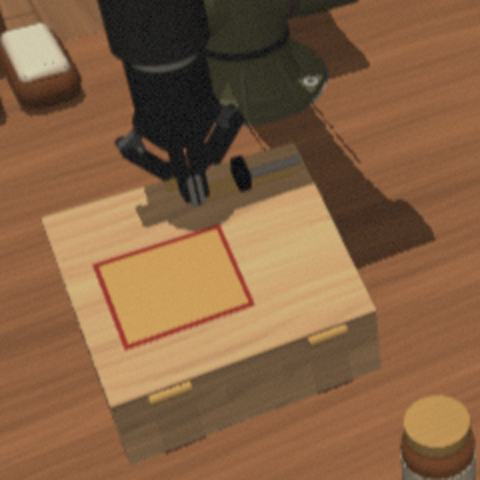

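The lid is at about 0.35 rad with the fingertips on its outer face near (195,190) in the crop. The bolt grip is clear at (240,172). Next I press down.

Emit:
jog_arm(
  deltas=[
    {"slide": [0.0065, 0, 0.018], "twist": 0, "hand": 0.0},
    {"slide": [0.0113, 0, 0.036], "twist": 0, "hand": 0.0},
    {"slide": [0.014, 0, 0.054], "twist": 0, "hand": 0.0},
    {"slide": [0.0145, 0, 0.06], "twist": 0, "hand": 0.0},
    {"slide": [0.0145, 0, 0.063], "twist": 0, "hand": 0.0},
  ],
)

```text
clock: 44.32
position: [0.4217, -0.2013, 0.1016]
tcp_rot: [0.0, 0.0, 1.0, -0.0]
contact_force: [-1.2, 0.1, 1.9]
width: 0.0004
grasp_force: 0.8
```

Emit:
jog_arm(
  deltas=[
    {"slide": [0, 0, 0.001], "twist": 0, "hand": 0.0},
    {"slide": [0, 0, 0.002], "twist": 0, "hand": 0.0},
    {"slide": [0, 0, 0.003], "twist": 0, "hand": 0.0},
    {"slide": [0, 0, 0.003], "twist": 0, "hand": 0.0},
    {"slide": [0, 0, 0.003], "twist": 0, "hand": 0.0},
  ],
)

```text
clock: 44.95
position: [0.4217, -0.2012, 0.0986]
tcp_rot: [0.0, 0.0, 1.0, -0.0]
contact_force: [-2.5, 1.5, 5.3]
width: 0.0004
grasp_force: 2.7
```

Emit:
jog_arm(
  deltas=[
    {"slide": [0, 0, 0.001], "twist": 0, "hand": 0.0},
    {"slide": [0, 0, 0.002], "twist": 0, "hand": 0.0},
    {"slide": [0, 0, 0.003], "twist": 0, "hand": 0.0},
    {"slide": [0, 0, 0.003], "twist": 0, "hand": 0.0},
    {"slide": [0, 0, 0.003], "twist": 0, "hand": 0.0},
  ],
)

```text
clock: 45.58
position: [0.4217, -0.2014, 0.0984]
tcp_rot: [0.001, 0.0, 1.0, -0.001]
contact_force: [-9.3, 7.9, 20.1]
width: 0.0002
grasp_force: 10.1
```

Emit:
jog_arm(
  deltas=[
    {"slide": [0, 0, 0.001], "twist": 0, "hand": 0.0},
    {"slide": [0, 0, 0.0015], "twist": 0, "hand": 0.0},
    {"slide": [0, 0, 0.0015], "twist": 0, "hand": 0.0},
    {"slide": [0, 0, 0.0015], "twist": 0, "hand": 0.0},
    {"slide": [0, 0, 0], "twist": 0, "hand": 0.0},
  ],
)

```text
clock: 46.2
position: [0.4217, -0.2013, 0.0985]
tcp_rot: [0.001, 0.0, 1.0, -0.001]
contact_force: [-8.7, 5.5, 14.9]
width: 0.0002
grasp_force: 7.6
```

Emit:
jog_arm(
  deltas=[
    {"slide": [0, 0, -0.015], "twist": 0, "hand": 0.0},
    {"slide": [0, 0, -0.04], "twist": 0, "hand": 0.0},
    {"slide": [0, -0.05, -0.06], "twist": 0, "hand": 0.0},
    {"slide": [0, -0.1, -0.06], "twist": 0, "hand": 0.0},
    {"slide": [0, -0.14, -0.06], "twist": 0, "hand": 0.0},
  ],
)

```text
clock: 46.82
position: [0.4214, -0.343, 0.155]
tcp_rot: [0.0, 0.001, 1.0, -0.0]
contact_force: [1.0, 0.9, -0.0]
width: 0.0002
grasp_force: 0.0
```

```bash
python3 - <<'E'
from h import *
c=shot('scene');t=shot('top')
s=arm.get_state();print(s['position'],s['contact_force'])
cv2.imwrite('pics/m14.png',np.hstack([cv2.resize(c['pixels'][100:320,40:260,::-1],(400,400),interpolation=2),cv2.resize(t['pixels'][180:380,290:490,::-1],(400,400),interpolation=2)]))
for n,k in(('scene',c),('top',t)):
    h=cv2.cvtColor(k['pixels'],cv2.COLOR_RGB2GRAY)
    for th in(0,.06):
        # lid front corners, outer upper face; bolt grip top drawn back
        P=[[.6-.22*np.cos(th),-.081,.0905+.22*np.sin(th)],[.6-.19*np.cos(th),-.157,.0905+.03+.19*np.sin(th)]]
        print(n,th,proj(k,P).round(1).tolist())
E
```

```text
[ 0.42069225 -0.34397268  0.15395799] [-0.15174411 -0.18434083 -0.60524875]
scene 0 [[185.5, 172.8], [156.7, 180.2]]
scene 0.06 [[184.8, 168.3], [156.0, 176.1]]
top 0 [[325.7, 331.0], [365.2, 316.8]]
top 0.06 [[326.6, 331.2], [366.4, 316.8]]
```

View pics/m14.png

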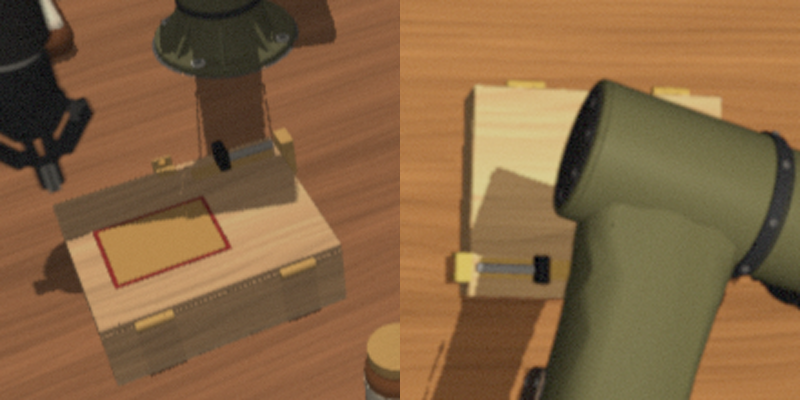

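The lid lies flat with the catch visible over its front edge at (162,163). The bolt grip is at (541,268), i.e. near (0.414, -0.148). Next I push the bolt in +y.

Emit:
jog_arm(
  deltas=[
    {"slide": [0.004, 0.05, 0], "twist": 0, "hand": 0.0},
    {"slide": [0.008, 0.1, 0], "twist": 0, "hand": 0.0},
    {"slide": [0.008, 0.132, 0], "twist": 0, "hand": 0.0},
    {"slide": [0.008, 0.132, 0.03], "twist": 0, "hand": 0.0},
    {"slide": [0.008, 0.132, 0.048], "twist": 0, "hand": 0.0},
  ],
)

```text
clock: 47.55
position: [0.4132, -0.2083, 0.1056]
tcp_rot: [-0.0, -0.0, 1.0, 0.0]
contact_force: [0.3, -0.5, 0.5]
width: 0.0002
grasp_force: 0.0
```

Emit:
jog_arm(
  deltas=[
    {"slide": [0, 0.012, 0], "twist": 0, "hand": 0.0},
    {"slide": [0, 0.024, 0], "twist": 0, "hand": 0.0},
    {"slide": [0, 0.036, 0], "twist": 0, "hand": 0.0},
    {"slide": [0, 0.048, 0], "twist": 0, "hand": 0.0},
    {"slide": [0, 0.06, 0], "twist": 0, "hand": 0.0},
  ],
)

```text
clock: 48.18
position: [0.4141, -0.1486, 0.1078]
tcp_rot: [0.001, 0.0, 1.0, -0.0]
contact_force: [1.6, -2.1, 1.0]
width: -0.0001
grasp_force: 1.2
```

Emit:
jog_arm(
  deltas=[
    {"slide": [0, 0.005, 0], "twist": 0, "hand": 0.0},
    {"slide": [0, 0.01, 0], "twist": 0, "hand": 0.0},
    {"slide": [0, 0.014, 0], "twist": 0, "hand": 0.0},
    {"slide": [0, 0.017, 0], "twist": 0, "hand": 0.0},
    {"slide": [0, 0.017, 0], "twist": 0, "hand": 0.0},
  ],
)

```text
clock: 48.8
position: [0.4136, -0.1333, 0.1072]
tcp_rot: [-0.0, 0.001, 1.0, -0.001]
contact_force: [2.5, -8.1, -0.2]
width: -0.0003
grasp_force: 4.1
```

Emit:
jog_arm(
  deltas=[
    {"slide": [0, 0.002, 0], "twist": 0, "hand": 0.0},
    {"slide": [0, 0.004, 0], "twist": 0, "hand": 0.0},
    {"slide": [0, 0.004, 0], "twist": 0, "hand": 0.0},
    {"slide": [0, 0.004, 0], "twist": 0, "hand": 0.0},
    {"slide": [0, 0.004, 0], "twist": 0, "hand": 0.0},
  ],
)

```text
clock: 49.42
position: [0.4136, -0.1325, 0.1076]
tcp_rot: [0.0, 0.002, 1.0, -0.004]
contact_force: [6.9, -24.3, -3.9]
width: 0.0002
grasp_force: 11.9
```

End stop met at 24 N. Next I retract and check.

Emit:
jog_arm(
  deltas=[
    {"slide": [0, -0.01, 0], "twist": 0, "hand": 0.0},
    {"slide": [0, -0.02, -0.02], "twist": 0, "hand": 0.0},
    {"slide": [0, -0.02, -0.06], "twist": 0, "hand": 0.0},
    {"slide": [0, -0.02, -0.1], "twist": 0, "hand": 0.0},
    {"slide": [0, -0.02, -0.14], "twist": 0, "hand": 0.0},
  ],
)

```text
clock: 50.05
position: [0.4132, -0.1477, 0.2477]
tcp_rot: [-0.001, 0.0, 1.0, 0.001]
contact_force: [0.0, -0.2, 0.2]
width: -0.0004
grasp_force: 0.0
```

Emit:
jog_arm(
  deltas=[
    {"slide": [0, 0.05, 0], "twist": 0, "hand": 0.0},
    {"slide": [0, 0.11, 0], "twist": 0, "hand": 0.0},
    {"slide": [0, 0.17, 0], "twist": 0, "hand": 0.0},
    {"slide": [0, 0.23, 0], "twist": 0, "hand": 0.0},
    {"slide": [0, 0.28, 0], "twist": 0, "hand": 0.0},
  ],
)

```text
clock: 50.68
position: [0.4129, 0.1343, 0.2466]
tcp_rot: [-0.001, -0.0, 1.0, 0.0]
contact_force: [0.7, -0.9, -0.1]
width: -0.0
grasp_force: 0.0
```

```bash
python3 - <<'E'
from h import *
c=shot('scene');t=shot('top','t15.png')
cv2.imwrite('pics/m15.png',np.hstack([cv2.resize(c['pixels'][100:320,40:260,::-1],(400,400),interpolation=2),cv2.resize(t['pixels'][180:380,290:490,::-1],(400,400),interpolation=2)]))
# dark grip
h=cv2.cvtColor(t['pixels'],cv2.COLOR_RGB2HSV);m=cv2.inRange(h,(0,0,0),(180,255,45));m[:,:320]=0;m[:,450:]=0;m[:290]=0;m[335:]=0
for k in cv2.findContours(m,0,2)[0]:
    if cv2.contourArea(k)>8: p=cv2.minAreaRect(k)[0];print(p,plane(t,[p],.11))
print({k:v[0] for k,v in cartons(t).items()})
E
```

```text
{}
```

View pics/m15.png

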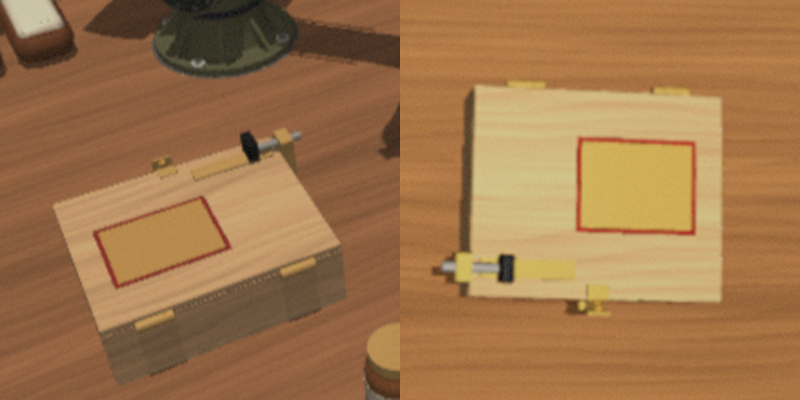

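The bolt passes through the keeper. Its grip moved from crop x 541 to 506, about 38 mm, and the catch overlaps the lid edge at (598,293). I'm handing in.

```bash
python3 -c "
from cell import arm
print(arm.hand_in())"
```

```text
the job is handed in; nothing more can be done
None
```

The job is handed in at about 51 s, and I have no verdict back: the jaw was opened to its stop, the stollen and all four cartons are in the crate, the lid is pressed shut under its catch, and the bolt was pushed to its end stop.

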